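# Refit the ice-shaver blade cartridge and click it tight

### The job

Refit the blue blade cartridge in the ice-shaver head: take it by its tab from the white drying board, lay it in the open end of the channel with the blade leading and slide it gently, without ramming, fully home against the rubber stop. Then turn the red ratchet knob clockwise until it slips at its set torque, and stop after the first or second click, leaving it tight and let go. Leave the bottles, cups and tools where they stand.

Things in the scene. Friction and masses are not known exactly. Their poses are not given: they have to be found in the camera images.
- head: Blade head, fixed: white base 225 x 110 x 20 mm with a channel along x. Origin on the table; x runs from the open end (base ends at -125 mm) to the stop, z up. Channel floor 20 mm up, 53 mm clear between guides (8 mm thick, tops 34 mm up, x -102 to 82 mm). Open on top except under the dark bridge that carries the knob (x 27 to 77 mm, underside 46, top 58 mm up, 96 mm wide).
- end_stop: Black rubber stop across the inner end of the channel, fixed to the head (same origin and axes as the head). Its face is at x = +81 mm in the head's frame, its top 42 mm above the table. When the cartridge is home its front edge touches this face.
- channel (a point): Point on the channel floor at the head's x = -45 mm, axes as the head. Laying the cartridge down with the middle of its underside here puts its front edge about 10 mm short of the bridge; from here it must slide about 63 mm towards +x to be home.
- tab (a point): Grip point of the cartridge's tab: a blue upright block with a white top, 30 mm along x, 14 mm thick along y, from 16 to 52 mm above the cartridge's underside. The point is on its middle line, 40 mm above the underside and 45.5 mm behind (-x) the middle of the underside. Axes as the cartridge.
- cart_base (a point): Middle of the underside of the loose blue blade cartridge, 125 mm long (x) by 50 mm wide (y), body 16 mm high, about 0.22 kg. x points to its front: the steel blade there slopes down to about 12 mm height over the last 20 mm. It starts lying flat on the drying board, tab up.
- board: Fixed white drying board 200 x 110 x 12 mm high on which the cartridge starts; origin under its middle, z up.
- pad: Brass sprung clamp pad, 16 mm wide, under the bridge on the knob's axis; origin mid underside. Hangs within 0.4 mm of the height of the cartridge's top; the sloping blade lifts it as the cartridge slides under (sliding drag under 9 N in all). It then rests on the cartridge with 0 to 4 N, and with about 9 N once the screw is fully tight, its height hardly changed.
- collar (a point): Bright collar disc, 52 mm across, top 63 mm above the table, that turns with the clamp screw under the knob. The point is on the knob's vertical axis (head's x = 52 mm, y = 0) at the disc's top; its x axis points to the black line on the rim. The screw has an unknown 1.0 to 2.6 rad to go, at about 0.07 to 0.1 N m, before it stops dead.
- knob_mid (a point): Grip point on the axis of the red round ratchet knob, 36 mm across, 69 to 101 mm above the table; the point is 87 mm up. Clockwise from above tightens; turning back loosens. Knob and collar turn together until the screw stops; then the moment rises to 0.25 to 0.4 N m and drops suddenly as the knob slips one click (0.524 rad) past the collar into the next notch. 12 clicks a turn.
- knob_mark (a point): Outer end of the white line on the knob's top, 16 mm from its axis, 101 mm above the table. At the start the white line stands over the collar's black line; each click moves it 0.524 rad clockwise past it.
- syrup_red: Red syrup bottle with blue pourer, 68 mm across, 150 mm high. Loose, stands or lies on the table; leave alone. Origin under its middle.
- syrup_amber: Amber syrup bottle with blue pourer, 68 mm across, 150 mm high. Loose, stands or lies on the table; leave alone. Origin under its middle.
- syrup_green: Green syrup bottle with blue pourer, 68 mm across, 150 mm high. Loose, stands or lies on the table; leave alone. Origin under its middle.
- cups: White paper-coloured cup, about 84 mm across, 120 mm high. Loose, stands or lies on the table; leave alone. Origin under its middle.
- brush: Blade brush about 170 mm long. Loose, stands or lies on the table; leave alone. Origin under its middle.
- driver: Screwdriver lying on the table. Loose, stands or lies on the table; leave alone. Origin under its middle.
- tin: Round aluminium screw tin, 62 mm across, 45 mm high. Loose, stands or lies on the table; leave alone. Origin under its middle.
- cartridge: The blade cartridge as a whole; origin at the same point as cart_base (middle of its underside), same axes.

How it is judged:
By the outcome, as a careful person would: the job done as asked, in the order asked, and still so for the second after the job is handed in, with the robot touching nothing.
It also fails if it takes over 70 s, if anything falls off the work surface, if the arm or the gripper's body presses on something with over 40 N, if the wrist force passes 120 N, or if a joint passes its speed limit or range.

### The arm

A 6-joint arm with a two-finger parallel gripper is mounted at the origin on the work surface. World frame = base frame: x ahead of the robot, y to its left, z up, the work surface at z = 0. Lengths are in m, angles in rad, forces in N, time in s.
With the tool pointing down it reaches from about 0.275 to 0.975 m from the base axis. Payload 8.4 kg.
Tool frame: the origin (TCP) lies between the finger pads; the fingertips stand 11 mm ahead of it and the grasp point (between the pads) lies 8 mm behind it (env.finger_overhang is the distance from the TCP to the fingertips, in m); x points along the fingers, y is the direction in which the jaws open and shut, and the axes are right-handed (so a half turn about x gives the same grasp; the last joint's range is limited). The gripper opens to 92 mm and grips with 3 to 60 N. Pads are 20 mm wide; open, the fingers measure 128 mm over their backs; the gripper's body (75 mm by 189 mm) begins 69 mm behind the grasp point.
Start: joints at [1.262, 0.353, 1.633, -0, 1.155, -0.002], TCP at [0.189, 0.596, 0.226] pointing down, gripper open.
Joint ranges: [-2.63, 2.63], [-0.92, 2.1], [0.06, 2.66], [-1.3, 4.44], [0, 2.69], [-3.02, 3.02]. Speed limits (rad/s): [2.22, 2.22, 2.79, 3.14, 3.14, 3.14].

### API

Orientations are given as a unit quaternion [x, y, z, w].
In Python, from rig import env gives the robot as it stands.
- The arm moves only by the tool carry_out, never from a script. Its argument "moves" is a list of rows, each an object of numbers: "dx", "dy", "dz": the shift along the world's x, y, z each as a share of 0.08 m, from -1 to 1; "ax", "ay", "az": the turn, a rotation vector about the world's x, y, z each as a share of 90 degrees, from -1 to 1. In form: [{"dx": .., "dy": .., "dz": .., "ax": .., "ay": .., "az": ..}, ...]. A call has exactly 8 rows; each row shifts and turns the pose as measured when the row begins; what a row does not reach is not made up. A row lasts 1/10 s, in which the tool goes at most 50 mm and 8.59 degrees, less where a joint would pass 70% of its speed; a pose out of reach is approached as far as the arm can. A call with a number of a shift or a turn outside -1 to 1 is refused whole. A call with a gripper value outside its range is refused whole. "claw" is the finger opening in mm, from 0 to 91.9, set as the call begins (left out, the last holds). The fingers move at their own pace and stop on an object; "grip_force" is the grip in N (left out, the last holds). Time passes only in rows, so rows that do not move let the fingers close, or fill a call up. It gives the time, the measured TCP pose, the force and the opening at its end, in the units of the state.
- env.state(): the state, without advancing time (a new reading comes with each control period).
- env.snapshot(name): name is "side" or "top" or "wrist"; returns a dict with "frame" (420x560x3 uint8, red, green, blue), "mtx" (3x3 intrinsics, pixels), "camera_from_world" (4x4, takes a point from world to camera coordinates). Camera axes: x right, y down, z forward; pixel columns grow to the right and rows downward; lengths in m; the calibration is good to about 2 mm. A picture is of the moment at which its call begins. There is no depth.
- env.sign_off(): hands the job in, once; it reports no verdict.
Trained networks look in a picture, given as the dict that the camera call returned (one of the last four; its "shot" number tells which), for a name from the list of things; names that differ only in an ending like _2 or _b are one class to them, and where a whole thing is asked for, a point or a joint stands for the part that bears it (a point fixed in the world has none). Each returns a list of dicts, best first, with "score" (0 to 1); they miss things now and then, are a little off and sometimes report something else, mostly with a low value. They report only what shows in the picture. A call takes as long as a camera call.
- env.silhouettes(picture, query): "region" (420x560 bool, what is visible of it) and "rect" ([left, top, right, bottom] in pixels, round what is visible of it).
- env.tip_of(picture, query): "location" ([column, row] in pixels: a listed point, or the origin of a listed thing).
The state is a dict: "time": time; "qpos": joint angles; "joint_velocities": joint speeds; "joint_torque": joint torques, N m; "eef_pos": TCP position; "tcp_rot": TCP orientation; "wrist_force": force on the tool from outside, world axes, zero at the start; "wrist_torque": the same for the moment, N m; "opening": opening from 0.0 (shut) to 1.0 (fully open).
Only numpy, scipy, OpenCV 4.12 (cv2) and the standard library are available. Lean on these libraries where they do the work, as an engineer would, in place of code of your own. Each camera call takes 0.05 s, during which the arm holds its last target.

## Working session

There is one attempt and no reset: what is moved stays moved. The work goes in short steps, Python scripts to look and compute and a tool call to move; the robot and the scene stay as the last step left them, time stands still between calls to the robot, and variables do not carry over. Pictures are saved under pics/ and viewed, and the job is handed in when it is done.

Besides the shell and the picture viewer there is one more tool, called after "Call:" in YAML: its name, and indented under it one key for each argument. carry_out: Moves the arm, as the interface text tells. Its arguments: {"type":"object","properties":{"moves":{"type":"array","items":{"type":"object","properties":{"dx":{"type":"number"},"dy":{"type":"number"},"dz":{"type":"number"},"ax":{"type":"number"},"ay":{"type":"number"},"az":{"type":"number"}}}},"claw":{"type":"number"},"grip_force":{"type":"number"}},"required":["moves"]}

```bash
ls; mkdir -p pics; cat > h.py <<'E'
import numpy as np, cv2
from rig import env
def save(p,n): cv2.imwrite('pics/'+n+'.png', p['frame'][:,:,::-1])
def ray(p,uv):
    T=np.array(p['camera_from_world']);K=np.array(p['mtx'])
    d=np.linalg.inv(K)@np.array([uv[0],uv[1],1.]);R=T[:3,:3]
    return -R.T@T[:3,3], R.T@d
def atz(p,uv,z):
    c,d=ray(p,uv);return c+d*(z-c[2])/d[2]
def proj(p,X):
    T=np.array(p['camera_from_world']);K=np.array(p['mtx'])
    x=T[:3,:3]@np.array(X)+T[:3,3];x=K@x;return x[:2]/x[2]
def tri(obs):
    A=np.zeros((3,3));b=np.zeros(3)
    for p,uv in obs:
        c,d=ray(p,uv);d=d/np.linalg.norm(d);M=np.eye(3)-np.outer(d,d);A+=M;b+=M@c
    return np.linalg.solve(A,b)
def tips(p,names):
    o={}
    for n in names:
        r=env.tip_of(p,n)
        o[n]=[(np.round(x['location'],1).tolist(),round(x['score'],2)) for x in r[:2]]
    return o
E
python3 - <<'E'
from h import *
np.set_printoptions(precision=4,suppress=True)
names=['tab','cart_base','channel','knob_mid','knob_mark','collar','head','board']
for v in ['side','top','wrist']:
    p=env.snapshot(v);save(p,v+'0')
    c,_=ray(p,(280,210));print(v,c)
    for k,x in tips(p,names).items(): print(k,x)
s=env.state();print(s)
print(env.finger_overhang)
E
```

```text
pics
side [ 0.3155 -0.5428  0.6072]
tab [([283.6, 322.9], 0.93), ([266.3, 224.6], 0.75)]
cart_base [([307.1, 332.6], 0.69)]
channel [([223.3, 244.2], 0.72)]
knob_mid [([264.3, 213.6], 0.69)]
knob_mark [([270.1, 205.0], 0.64)]
collar [([266.8, 222.5], 0.56)]
head [([244.9, 243.8], 0.69)]
board [([302.5, 338.2], 0.69), ([248.2, 248.0], 0.32)]
top [0.4612 0.1094 1.2016]
tab [([398.7, 242.0], 0.97), ([248.3, 145.6], 0.67)]
cart_base [([393.2, 219.1], 0.79), ([283.0, 205.4], 0.62)]
channel [([275.7, 247.7], 0.93)]
knob_mid [([283.2, 205.8], 0.73)]
knob_mark [([284.2, 201.2], 0.61)]
collar [([281.2, 206.3], 0.75)]
head [([277.1, 229.7], 0.87), ([307.4, 145.8], 0.67)]
board [([398.8, 230.6], 0.95)]
wrist [0.1129 0.6195 0.3839]
tab [([215.2, 357.2], 0.17)]
cart_base []
channel []
knob_mid []
knob_mark []
collar []
head []
board []
{'time': 1.35, 'qpos': array([ 1.2616,  0.353 ,  1.6334,  0.    ,  1.1552, -0.0024]), 'joint_velocities': array([ 0.0004, -0.0012, -0.001 ,  0.0009, -0.0002, -0.0002]), 'joint_torque': array([ -0.002 , -59.3751, -33.4566,   0.0699,   0.0159,   0.    ]), 'eef_pos': array([0.1888, 0.5958, 0.2256]), 'tcp_rot': array([ 0.108 ,  0.6988, -0.1081,  0.6988]), 'wrist_force': array([ 0.4152, -0.287 ,  0.2812]), 'wrist_torque': array([-0.0502, -0.0277, -0.0001]), 'opening': 1.0013000162666328}
0.011
```

View pics/top0.png

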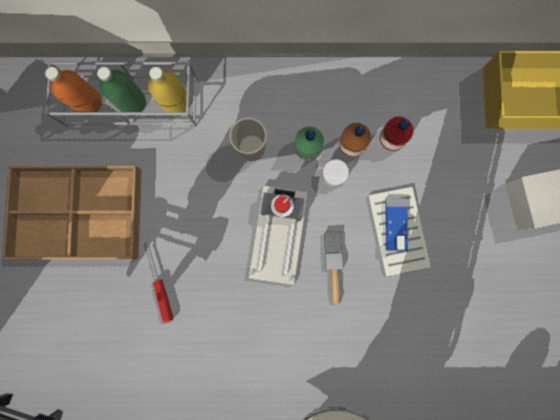

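View pics/side0.png

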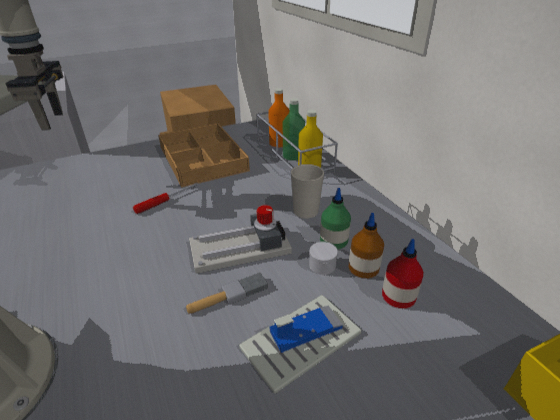

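```bash
python3 - <<'E'
from h import *
np.set_printoptions(precision=4,suppress=True)
s=env.snapshot('side');t=env.snapshot('top')
ns=['tab','cart_base','channel','knob_mid','knob_mark','collar','head','board']
a=tips(s,ns);b=tips(t,ns)
zs=dict(tab=.052,cart_base=.012,channel=.02,knob_mid=.087,knob_mark=.101,collar=.063,head=0,board=0)
for n in ns:
    print(n,tri([(s,a[n][0][0]),(t,b[n][0][0])]),'top@z',atz(t,b[n][0][0],zs[n]),'side@z',atz(s,a[n][0][0],zs[n]))
big=cv2.resize(t['frame'][120:300,230:450,::-1],None,fx=3.6,fy=3.3,interpolation=cv2.INTER_CUBIC);cv2.imwrite('pics/topz.png',big[:600,:800])
big=cv2.resize(s['frame'][170:380,180:400,::-1],None,fx=2.8,fy=2.8,interpolation=cv2.INTER_CUBIC);cv2.imwrite('pics/sidez.png',big)
for q in ['cups','syrup_red','syrup_amber','syrup_green','tin','driver','brush']:
    for x in env.silhouettes(t,q)[:3]: print(q,round(x['score'],2),x['rect'],atz(t,((x['rect'][0]+x['rect'][2])/2,(x['rect'][1]+x['rect'][3])/2),.1))
E
```

```text
tab [ 0.5043 -0.15    0.0515] top@z [ 0.505  -0.1502  0.052 ] side@z [ 0.5033 -0.1502  0.052 ]
cart_base [ 0.5561 -0.1487  0.0056] top@z [ 0.5577 -0.1481  0.012 ] side@z [ 0.5513 -0.1524  0.012 ]
channel [0.4936 0.1388 0.0281] top@z [0.4922 0.1394 0.02  ] side@z [0.4978 0.1479 0.02  ]
knob_mid [0.5907 0.1247 0.0926] top@z [0.5914 0.1248 0.087 ] side@z [0.5936 0.132  0.087 ]
knob_mark [0.603  0.1195 0.098 ] top@z [0.6021 0.1197 0.101 ] side@z [0.6019 0.1155 0.101 ]
collar [0.5909 0.1213 0.0723] top@z [0.5876 0.1228 0.063 ] side@z [0.6001 0.1319 0.063 ]
head [0.5446 0.1354 0.0054] top@z [0.5478 0.1347 0.    ] side@z [0.5437 0.142  0.    ]
board [ 0.5363 -0.1567  0.0076] top@z [ 0.536  -0.1581  0.    ] side@z [ 0.5399 -0.152  -0.    ]
cups 0.8 [229.4, 117.9, 266.3, 160.1] [0.7409 0.2007 0.1   ]
cups 0.32 [337.2, 120.3, 371.1, 158.3] [ 0.7399 -0.0408  0.1   ]
syrup_amber 0.56 [340.8, 119.9, 371.4, 158.3] [ 0.7404 -0.0453  0.1   ]
syrup_green 0.66 [293.6, 126.5, 322.5, 162.7] [0.7277 0.064  0.1   ]
syrup_green 0.19 [250.0, 185.2, 304.6, 283.3] [0.5245 0.1335 0.1   ]
tin 0.95 [323.9, 158.8, 347.7, 182.9] [0.6672 0.0018 0.1   ]
tin 0.68 [271.8, 198.9, 289.3, 212.5] [0.5883 0.1263 0.1   ]
driver 0.7 [144.0, 239.6, 173.4, 321.4] [0.4233 0.3937 0.1   ]
brush 0.74 [323.0, 231.4, 343.4, 304.6] [0.45   0.0102 0.1   ]
```

View pics/topz.png

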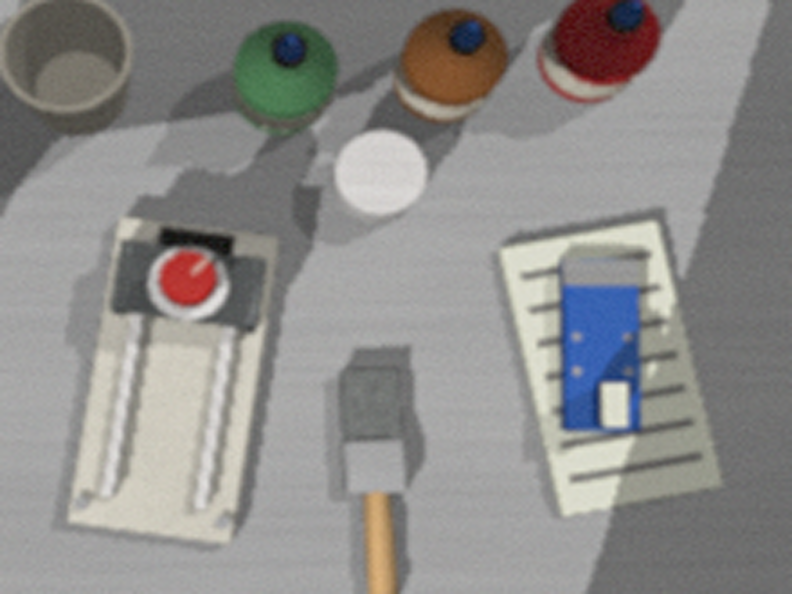

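View pics/sidez.png

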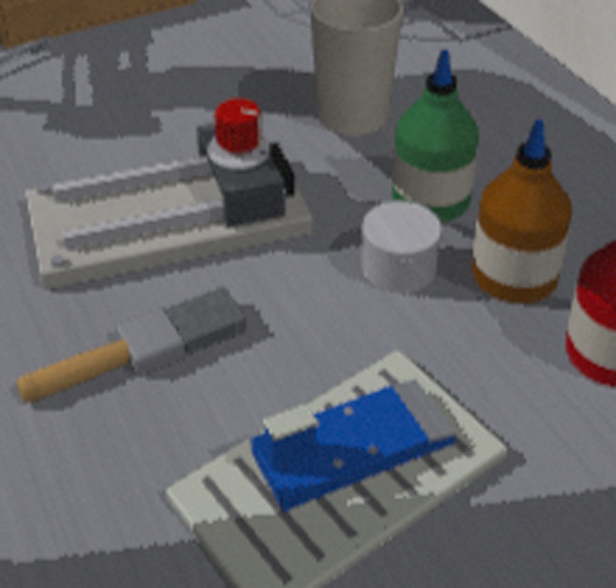

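```bash
python3 - <<'E'
from h import *
t=env.snapshot('top')
np.set_printoptions(precision=4,suppress=True)
for q,z in [('head',.03),('board',.012),('cartridge',.028),('tab',.064)]:
    for x in env.silhouettes(t,q)[:2]:
        m=x['region'].astype(np.uint8)
        cs,_=cv2.findContours(m,cv2.RETR_EXTERNAL,cv2.CHAIN_APPROX_NONE)
        c=max(cs,key=cv2.contourArea); P=np.array([atz(t,u[0]+0.0,z)[:2] for u in c],np.float32)
        r=cv2.minAreaRect(P); print(q,round(x['score'],2),x['rect'],r)
# blue colour segmentation
hsv=cv2.cvtColor(t['frame'],cv2.COLOR_RGB2HSV)
m=((hsv[...,0]>105)&(hsv[...,0]<130)&(hsv[...,1]>150)).astype(np.uint8);m[:,:370]=0;m[:180]=0;m[:,430:]=0
ys,xs=np.nonzero(m);P=np.array([atz(t,(a,b),.028)[:2] for a,b in zip(xs,ys)],np.float32);print(cv2.minAreaRect(P))
E
```

```text
head 0.86 [249.5, 183.8, 307.9, 283.8] ((0.5296536684036255, 0.13373422622680664), (0.10875362902879715, 0.22233596444129944), 81.52955627441406)
head 0.38 [368.7, 188.8, 430.5, 278.7] ((0.536933422088623, -0.15228469669818878), (0.20049981772899628, 0.11060670018196106), 10.815628051757812)
board 0.58 [371.1, 189.3, 428.6, 277.3] ((0.5392748117446899, -0.15536655485630035), (0.19951941072940826, 0.111527219414711), 11.418028831481934)
cartridge 0.71 [386.7, 197.7, 409.0, 247.6] ((0.5532387495040894, -0.14647018909454346), (0.05220002308487892, 0.12414088100194931), 88.60736083984375)
tab 0.89 [384.0, 198.8, 408.1, 249.3] ((0.5512897372245789, -0.13855044543743134), (0.05540977045893669, 0.12214808166027069), 89.92430877685547)
tab 0.16 [228.6, 120.7, 264.1, 162.0] ((0.752640426158905, 0.2056979238986969), (0.10093148797750473, 0.08456078171730042), 0.2472202181816101)
((0.5433317422866821, -0.146305650472641), (0.047613777220249176, 0.10061199218034744), 88.59371185302734)
```

```bash
cat >> h.py <<'E'
from scipy.spatial.transform import Rotation as Rn
def st(verbose=True):
    s=env.state();R=Rn.from_quat(s['tcp_rot']).as_matrix()
    yaw=np.degrees(np.arctan2(R[1,1],R[0,1]))
    print('t',round(s['time'],2),'p',np.round(s['eef_pos'],4),'toolx',np.round(R[:,0],3),'jaw yaw deg',round(yaw,2),'q1,q6',np.round(s['qpos'][[0,5]],3),'F',np.round(s['wrist_force'],1),'M',np.round(s['wrist_torque'],3),'op',round(s['opening']*92,1))
    return s,R
E
python3 -c "
from h import *
st()"
```

```text
t 2.85 p [0.1887 0.5958 0.2256] toolx [ 0. -0. -1.] jaw yaw deg 72.42 q1,q6 [ 1.262 -0.002] F [-0.4  0.6 -0.3] M [ 0.001 -0.044  0.005] op 92.0
```

Call:
carry_out:
  moves:
    - {"dx":0.23,"dy":-0.55,"az":0.06}
    - {"dx":0.23,"dy":-0.55,"az":0.06}
    - {"dx":0.23,"dy":-0.55,"az":0.06}
    - {"dx":0.23,"dy":-0.55}
    - {"dx":0.23,"dy":-0.55}
    - {"dx":0.23,"dy":-0.55}
    - {"dx":0.23,"dy":-0.55}
    - {"dx":0.23,"dy":-0.55}
  claw: 60

```text
invalid input at $.moves[0]: expected keys dx, dy, dz, ax, ay, az
```

Call:
carry_out:
  moves:
    - {"dx":0.23,"dy":-0.55,"dz":0,"ax":0,"ay":0,"az":0.06}
    - {"dx":0.23,"dy":-0.55,"dz":0,"ax":0,"ay":0,"az":0.06}
    - {"dx":0.23,"dy":-0.55,"dz":0,"ax":0,"ay":0,"az":0.06}
    - {"dx":0.23,"dy":-0.55,"dz":0,"ax":0,"ay":0,"az":0}
    - {"dx":0.23,"dy":-0.55,"dz":0,"ax":0,"ay":0,"az":0}
    - {"dx":0.23,"dy":-0.55,"dz":0,"ax":0,"ay":0,"az":0}
    - {"dx":0.23,"dy":-0.55,"dz":0,"ax":0,"ay":0,"az":0}
    - {"dx":0.23,"dy":-0.55,"dz":0,"ax":0,"ay":0,"az":0}
  claw: 60

```text
time: 3.65
eef_pos: [0.3371, 0.2369, 0.2257]
tcp_rot: [0.003, 0.706, 0.0, 0.708]
wrist_force: [1.3, -0.3, 0.4]
opening: 0.653
```

```bash
python3 -c "
from h import *
st()"
```

```text
t 3.65 p [0.3371 0.2369 0.2257] toolx [ 0.003  0.005 -1.   ] jaw yaw deg 89.81 q1,q6 [ 0.607 -0.962] F [ 1.3 -0.3  0.4] M [0.047 0.027 0.024] op 60.1
```

Call:
carry_out:
  moves:
    - {"dx":0.23,"dy":-0.56,"dz":-0.08,"ax":0,"ay":0,"az":0}
    - {"dx":0.23,"dy":-0.56,"dz":-0.08,"ax":0,"ay":0,"az":0}
    - {"dx":0.23,"dy":-0.56,"dz":-0.08,"ax":0,"ay":0,"az":0}
    - {"dx":0.23,"dy":-0.56,"dz":-0.08,"ax":0,"ay":0,"az":0}
    - {"dx":0.23,"dy":-0.56,"dz":-0.08,"ax":0,"ay":0,"az":0}
    - {"dx":0.23,"dy":-0.56,"dz":-0.08,"ax":0,"ay":0,"az":0}
    - {"dx":0.23,"dy":-0.56,"dz":-0.08,"ax":0,"ay":0,"az":0}
    - {"dx":0.23,"dy":-0.56,"dz":-0.08,"ax":0,"ay":0,"az":0}

```text
time: 4.45
eef_pos: [0.4869, -0.1315, 0.1775]
tcp_rot: [0.004, 0.702, 0.001, 0.712]
wrist_force: [0.6, 0.5, -0.1]
opening: 0.654
```

```bash
python3 -c "
from h import *
st()
w=env.snapshot('wrist');save(w,'w1');print(ray(w,(280,210)))
o=tips(w,['tab','cart_base']);print(o)
for n,z in [('tab',.052),('cart_base',.012)]:
  for u in o[n]: print(n,atz(w,u[0],z))
st()
"
```

```text
t 4.45 p [ 0.4869 -0.1315  0.1775] toolx [ 0.014  0.007 -1.   ] jaw yaw deg 89.8 q1,q6 [-0.274 -1.848] F [ 0.6  0.5 -0.1] M [ 0.01  -0.039  0.03 ] op 60.2
(array([ 0.40514667, -0.13283063,  0.33470665]), array([ 0.29195061,  0.00866797, -0.95641272]))
{'tab': [([262.5, 223.3], 0.72)], 'cart_base': [([263.6, 251.5], 0.84)]}
tab [ 0.505229   -0.14777196  0.052     ]
cart_base [ 0.55449515 -0.14928925  0.012     ]
t 4.6 p [ 0.4869 -0.1316  0.1771] toolx [ 0.013  0.007 -1.   ] jaw yaw deg 89.61 q1,q6 [-0.274 -1.845] F [-0.3  0.2  0.4] M [-0.005  0.096  0.018] op 59.9
```

View pics/w1.png

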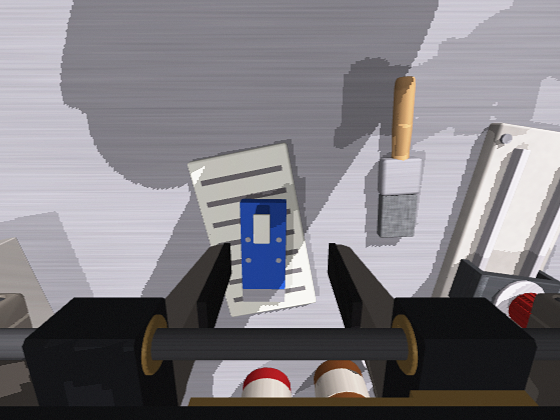

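```bash
python3 -c "
from h import *
np.set_printoptions(precision=4,suppress=True)
w=env.snapshot('wrist')
im=w['frame'].astype(int)
m=(im[...,2]>im[...,0]+50)&(im[...,2]>im[...,1]+40);m[:,:200]=0;m[:,330:]=0;m[:180]=0;m[320:]=0
L=[];Rr=[]
for v in range(225,288,3):
    c=np.nonzero(m[v])[0]
    L.append(atz(w,(c.min()-.5,v),.028)[:2]);Rr.append(atz(w,(c.max()+.5,v),.028)[:2])
L=np.array(L);Rr=np.array(Rr)
for A in (L,Rr,(L+Rr)/2): k=np.polyfit(A[:,0],A[:,1],1);print(np.degrees(np.arctan(k[0])),'y at .55',np.polyval(k,.55))
ys,xs=np.nonzero(m);print('rows',ys.min(),ys.max(),atz(w,(263,ys.min()),.028),atz(w,(265,ys.max()),.028))
# tab white top
t=(im.min(2)>170);t[:, :245]=0;t[:,280:]=0;t[:205]=0;t[250:]=0
ys,xs=np.nonzero(t);P=np.array([atz(w,(a,b),.064)[:2] for a,b in zip(xs,ys)],np.float32);print(cv2.minAreaRect(P),len(P))
st()
"
```

```text
-0.9020385276937366 y at .55 -0.17377937851228578
-0.3811533186945485 y at .55 -0.124489120123321
-0.6415273147597901 y at .55 -0.1491331132912584
rows 200 289 [ 0.4873 -0.1481  0.028 ] [ 0.5942 -0.1482  0.028 ]
((0.5071110725402832, -0.1489756554365158), (0.01361867319792509, 0.02777082659304142), 88.98119354248047) 417
t 4.65 p [ 0.4861 -0.1301  0.1772] toolx [ 0.012  0.008 -1.   ] jaw yaw deg 89.69 q1,q6 [-0.272 -1.844] F [ 1.  -0.2  0.4] M [0.118 0.002 0.033] op 60.2
```

Call:
carry_out:
  moves:
    - {"dx":0.06,"dy":-0.055,"dz":-0.27,"ax":-0.002,"ay":0.002,"az":0}
    - {"dx":0.06,"dy":-0.055,"dz":-0.27,"ax":-0.002,"ay":0.002,"az":0}
    - {"dx":0.06,"dy":-0.055,"dz":-0.27,"ax":-0.001,"ay":0.002,"az":-0.003}
    - {"dx":0.06,"dy":-0.055,"dz":-0.27,"ax":0,"ay":0.002,"az":-0.003}
    - {"dx":0,"dy":0,"dz":0,"ax":0,"ay":0,"az":0}
    - {"dx":0,"dy":0,"dz":0,"ax":0,"ay":0,"az":0}
    - {"dx":0,"dy":0,"dz":0,"ax":0,"ay":0,"az":0}
    - {"dx":0,"dy":0,"dz":0,"ax":0,"ay":0,"az":0}

```text
time: 5.45
eef_pos: [0.5046, -0.139, 0.093]
tcp_rot: [0.002, 0.706, -0.002, 0.708]
wrist_force: [-0.1, -0.1, -0.7]
opening: 0.652
```

```bash
python3 -c "
from h import *
for i in range(3): st()
w=env.snapshot('wrist');save(w,'w2')
o=tips(w,['tab','cart_base']);print(o)
for n,z in [('tab',.052),('cart_base',.012)]:
  for u in o[n]: print(n,atz(w,u[0],z))
s,R=st()
print('grasp pt px',proj(w,s['eef_pos']-.008*R[:,0]))
"
```

```text
t 5.45 p [ 0.5046 -0.139   0.093 ] toolx [ 0.002  0.    -1.   ] jaw yaw deg 89.63 q1,q6 [-0.272 -1.837] F [-0.1 -0.1 -0.7] M [0.043 0.029 0.008] op 59.9
t 5.45 p [ 0.5046 -0.139   0.093 ] toolx [ 0.002  0.    -1.   ] jaw yaw deg 89.63 q1,q6 [-0.272 -1.837] F [-0.1 -0.1 -0.7] M [0.043 0.029 0.008] op 59.9
t 5.45 p [ 0.5046 -0.139   0.093 ] toolx [ 0.002  0.    -1.   ] jaw yaw deg 89.63 q1,q6 [-0.272 -1.837] F [-0.1 -0.1 -0.7] M [0.043 0.029 0.008] op 59.9
{'tab': [([265.5, 241.2], 0.96)], 'cart_base': [([267.8, 270.1], 0.94), ([266.2, 239.8], 0.16)]}
tab [ 0.50604727 -0.14920652  0.052     ]
cart_base [ 0.54985168 -0.14975421  0.012     ]
cart_base [ 0.52112342 -0.15062995  0.012     ]
t 5.6 p [ 0.5046 -0.1394  0.0927] toolx [ 0.002  0.    -1.   ] jaw yaw deg 89.6 q1,q6 [-0.273 -1.838] F [ 0.1 -0.6 -0.4] M [ 0.046 -0.015  0.016] op 59.3
grasp pt px [279.26702592 272.01532339]
```

View pics/w2.png

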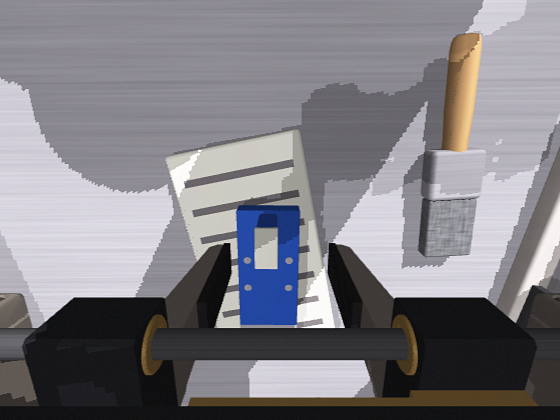

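Call:
carry_out:
  moves:
    - {"dx":0.02,"dy":-0.12,"dz":-0.1,"ax":0,"ay":0,"az":-0.004}
    - {"dx":0,"dy":0,"dz":-0.1,"ax":0,"ay":0,"az":0}
    - {"dx":0,"dy":0,"dz":0,"ax":0,"ay":0,"az":0}
    - {"dx":0,"dy":0,"dz":0,"ax":0,"ay":0,"az":0}
    - {"dx":0,"dy":0,"dz":0,"ax":0,"ay":0,"az":0}
    - {"dx":0,"dy":0,"dz":0,"ax":0,"ay":0,"az":0}
    - {"dx":0,"dy":0,"dz":0,"ax":0,"ay":0,"az":0}
    - {"dx":0,"dy":0,"dz":0,"ax":0,"ay":0,"az":0}

```text
time: 6.4
eef_pos: [0.5063, -0.1503, 0.0756]
tcp_rot: [0.005, 0.706, -0.005, 0.708]
wrist_force: [0.7, 0.1, -0.4]
opening: 0.655
```

```bash
python3 -c "
from h import *
st()
"
```

```text
t 6.4 p [ 0.5063 -0.1503  0.0756] toolx [ 0.003  0.    -1.   ] jaw yaw deg 89.16 q1,q6 [-0.292 -1.849] F [ 0.7  0.1 -0.4] M [-0.002 -0.011 -0.013] op 60.3
```

Call:
carry_out:
  moves:
    - {"dx":0,"dy":0.01,"dz":-0.13,"ax":0,"ay":0,"az":0}
    - {"dx":0,"dy":0,"dz":-0.13,"ax":0,"ay":0,"az":0}
    - {"dx":0,"dy":0,"dz":-0.13,"ax":0,"ay":0,"az":0}
    - {"dx":0,"dy":0,"dz":0,"ax":0,"ay":0,"az":0}
    - {"dx":0,"dy":0,"dz":0,"ax":0,"ay":0,"az":0}
    - {"dx":0,"dy":0,"dz":0,"ax":0,"ay":0,"az":0}
    - {"dx":0,"dy":0,"dz":0,"ax":0,"ay":0,"az":0}
    - {"dx":0,"dy":0,"dz":0,"ax":0,"ay":0,"az":0}

```text
time: 7.2
eef_pos: [0.506, -0.1492, 0.0411]
tcp_rot: [0.005, 0.706, -0.005, 0.708]
wrist_force: [0.1, 0.5, 0.4]
opening: 0.652
```

```bash
python3 -c "
from h import *
st()
"
```

```text
t 7.2 p [ 0.506  -0.1492  0.0411] toolx [ 0.002  0.    -1.   ] jaw yaw deg 89.18 q1,q6 [-0.29  -1.848] F [0.1 0.5 0.4] M [-0.028  0.052 -0.033] op 60.0
```

Call:
carry_out:
  moves:
    - {"dx":0,"dy":0,"dz":0.03,"ax":0,"ay":0,"az":0}
    - {"dx":0,"dy":0,"dz":0,"ax":0,"ay":0,"az":0}
    - {"dx":0,"dy":0,"dz":0,"ax":0,"ay":0,"az":0}
    - {"dx":0,"dy":0,"dz":0,"ax":0,"ay":0,"az":0}
    - {"dx":0,"dy":0,"dz":0,"ax":0,"ay":0,"az":0}
    - {"dx":0,"dy":0,"dz":0,"ax":0,"ay":0,"az":0}
    - {"dx":0,"dy":0,"dz":0,"ax":0,"ay":0,"az":0}
    - {"dx":0,"dy":0,"dz":0,"ax":0,"ay":0,"az":0}
  claw: 0
  grip_force: 25

```text
time: 8.0
eef_pos: [0.5065, -0.1493, 0.0446]
tcp_rot: [0.005, 0.706, -0.005, 0.708]
wrist_force: [-0.4, -0.4, 0.7]
opening: 0.153
```

```bash
python3 -c "
from h import *
st()
"
```

```text
t 8.0 p [ 0.5065 -0.1493  0.0446] toolx [ 0.004 -0.    -1.   ] jaw yaw deg 89.17 q1,q6 [-0.29  -1.848] F [-0.4 -0.4  0.7] M [ 0.055 -0.007 -0.005] op 14.0
```

Call:
carry_out:
  moves:
    - {"dx":0,"dy":0,"dz":0.25,"ax":0,"ay":0,"az":0}
    - {"dx":0,"dy":0,"dz":0.35,"ax":0,"ay":0,"az":0}
    - {"dx":-0.1,"dy":0.4,"dz":0.35,"ax":0,"ay":0,"az":-0.02}
    - {"dx":-0.15,"dy":0.5,"dz":0.25,"ax":0,"ay":0,"az":-0.03}
    - {"dx":-0.18,"dy":0.5,"dz":0,"ax":0,"ay":0,"az":-0.03}
    - {"dx":-0.18,"dy":0.5,"dz":0,"ax":0,"ay":0,"az":0}
    - {"dx":-0.18,"dy":0.5,"dz":0,"ax":0,"ay":0,"az":0}
    - {"dx":0,"dy":0,"dz":0,"ax":0,"ay":0,"az":0}

```text
time: 8.8
eef_pos: [0.4382, 0.0482, 0.1421]
tcp_rot: [0.054, 0.705, -0.052, 0.705]
wrist_force: [-0.4, -0.4, -2.1]
opening: 0.151
```

```bash
python3 -c "
from h import *
st()
w=env.snapshot('wrist');save(w,'w3')
t=env.snapshot('top');save(t,'t3')
import pickle;pickle.dump((w,t),open('p3.pkl','wb'))
ns=['channel','knob_mid','knob_mark','collar','head','tab','cart_base']
o=tips(w,ns)
zs=dict(channel=.02,knob_mid=.087,knob_mark=.101,collar=.063,head=0,tab=.14,cart_base=.1)
for n in ns: print(n,[(u,atz(w,u[0],zs[n])) for u in o[n]])
st()
a=cv2.imread('pics/top0.png');cv2.imwrite('pics/headz.png',cv2.resize(a[175:295,240:315],None,fx=5,fy=5,interpolation=cv2.INTER_CUBIC))
"
```

```text
t 8.8 p [0.4382 0.0482 0.1421] toolx [ 0.     0.002 -1.   ] jaw yaw deg 81.41 q1,q6 [ 0.104 -1.319] F [-0.4 -0.4 -2.1] M [0.049 0.099 0.042] op 13.9
channel [(([373.4, 249.8], 0.72), array([0.49588273, 0.1359722 , 0.02      ]))]
knob_mid []
knob_mark []
collar []
head [(([366.6, 281.4], 0.87), array([ 5.42952269e-01,  1.31550417e-01, -5.55111512e-17]))]
tab [(([278.8, 269.1], 0.79), array([0.44150501, 0.0470936 , 0.14      ]))]
cart_base [(([278.8, 299.8], 0.61), array([0.48753426, 0.04019004, 0.1       ])), (([373.1, 250.0], 0.49), array([0.45710415, 0.11385921, 0.1       ]))]
t 9.25 p [0.4409 0.044  0.1422] toolx [ 0.002  0.001 -1.   ] jaw yaw deg 81.15 q1,q6 [ 0.095 -1.322] F [-0.4 -0.2 -2.2] M [0.022 0.133 0.02 ] op 14.2
```

View pics/w3.png

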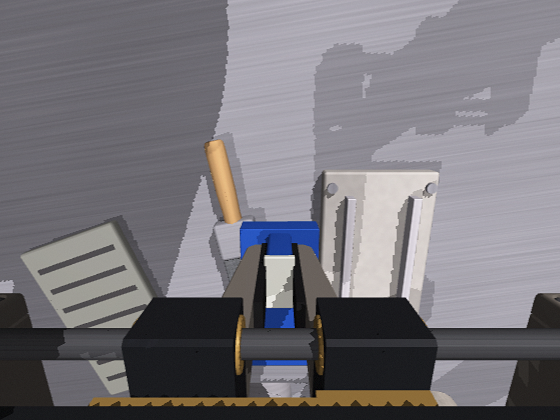

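View pics/headz.png

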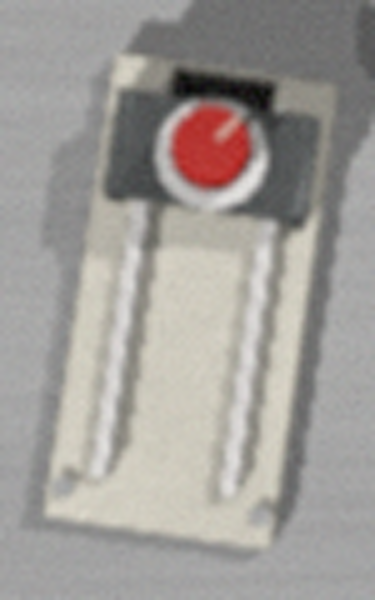

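```bash
python3 -c "
from h import *
a=cv2.imread('pics/w3.png')
cv2.imwrite('pics/w3z.png',cv2.resize(a[160:300,310:450],None,fx=4.2,fy=4.2,interpolation=cv2.INTER_CUBIC))
"
```

```text
(no output)
```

View pics/w3z.png

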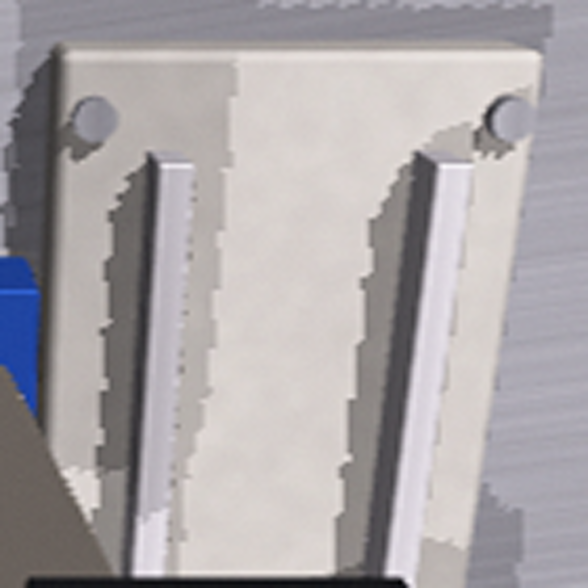

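```bash
python3 -c "
from h import *
import pickle
w,t=pickle.load(open('p3.pkl','rb'))
np.set_printoptions(precision=4,suppress=True)
f=lambda x,y:atz(w,((x+.5)/4.2-.5+310,(y+.5)/4.2-.5+160),.034)[:2]
e={'LL':((156,163),(134,575)),'LR':((192,163),(166,565)),'RL':((435,163),(385,575)),'RR':((472,165),(416,578))}
P={k:(f(*v[0]),f(*v[1])) for k,v in e.items()}
for k,(a,b) in P.items(): d=b-a;print(k,a,b,np.degrees(np.arctan2(d[1],d[0])),np.linalg.norm(d))
yaw=np.radians(-8.4)
for yd in (-8,-8.4,-8.8):
  yaw=np.radians(yd);u=np.array([np.cos(yaw),np.sin(yaw)]);n=np.array([-u[1],u[0]])
  for k,(a,b) in P.items(): print(yd,k,'lat',a@n,b@n,'lon',a@u)
g=lambda x,y:atz(w,((x+.5)/4.2-.5+310,(y+.5)/4.2-.5+160),.02)[:2]
print('base corners',g(60,52),g(540,52))
"
```

```text
LL [0.4344 0.1112] [0.5355 0.0971] -7.8933081278696 0.10206792549309339
LR [0.4356 0.1189] [0.5339 0.105 ] -8.057200058315486 0.09933962159879117
RL [0.4435 0.1713] [0.5446 0.1569] -8.080678008879323 0.1021177472348389
RR [0.4452 0.1792] [0.5466 0.1643] -8.392948793091135 0.10249472931823517
-8 LL lat 0.1705332602094598 0.17072332327962744 lon 0.41471164168284386
-8 LR lat 0.17837369469740885 0.1782745210540288 lon 0.41479612730070575
-8 RL lat 0.2313245188266905 0.23118072719202473 lon 0.41536670576797485
-8 RR lat 0.23944730582506255 0.2387443768344988 lon 0.4159029108572981
-8.4 LL lat 0.17342431435338468 0.1743269343123816 lon 0.4135109983736892
-8.4 LR lat 0.1812651475915656 0.18185949177565924 lon 0.4135407458186867
-8.4 RL lat 0.23421866470341482 0.23478778644058074 lon 0.41374164689512294
-8.4 RR lat 0.24234499714249916 0.24235761083844343 lon 0.4142211316271258
-8.8 LL lat 0.17630691604089319 0.177922048896296 lon 0.4122902011218509
-8.8 LR lat 0.18414776587815568 0.185435598922226 lon 0.41226520894413543
-8.8 RL lat 0.23710139509285477 0.23838340246366177 lon 0.41209642283810377
-8.8 RR lat 0.24523087690667286 0.24595903267435137 lon 0.412519163843377
base corners [0.4097 0.0949] [0.4257 0.201 ]
```

Call:
carry_out:
  moves:
    - {"dx":0,"dy":0.4,"dz":0,"ax":0,"ay":0,"az":0.004}
    - {"dx":0,"dy":0.4,"dz":0,"ax":0,"ay":0,"az":0}
    - {"dx":0,"dy":0.4,"dz":-0.2,"ax":0,"ay":0,"az":0}
    - {"dx":0.1,"dy":0.05,"dz":-0.2,"ax":0,"ay":0,"az":0}
    - {"dx":0,"dy":0,"dz":-0.2,"ax":0,"ay":0,"az":0}
    - {"dx":0,"dy":0,"dz":0,"ax":0,"ay":0,"az":0}
    - {"dx":0,"dy":0,"dz":0,"ax":0,"ay":0,"az":0}
    - {"dx":0,"dy":0,"dz":0,"ax":0,"ay":0,"az":0}

```text
time: 10.05
eef_pos: [0.4523, 0.1441, 0.0936]
tcp_rot: [0.056, 0.703, -0.055, 0.706]
wrist_force: [-0.6, 0.3, -2.0]
opening: 0.157
```

```bash
python3 -c "
from h import *
st()
w=env.snapshot('wrist');save(w,'w4')
t=env.snapshot('side');save(t,'s4')
import pickle;pickle.dump((w,t),open('p4.pkl','wb'))
st()
a=cv2.imread('pics/w4.png')
cv2.imwrite('pics/w4z.png',cv2.resize(a[140:310,180:380],None,fx=3.5,fy=3.5,interpolation=cv2.INTER_CUBIC))
a=cv2.imread('pics/s4.png')
cv2.imwrite('pics/s4z.png',cv2.resize(a[150:300,160:320],None,fx=3.9,fy=3.9,interpolation=cv2.INTER_CUBIC))
"
```

```text
t 10.05 p [0.4523 0.1441 0.0936] toolx [ 0.004  0.002 -1.   ] jaw yaw deg 80.99 q1,q6 [ 0.305 -1.109] F [-0.6  0.3 -2. ] M [0.01  0.115 0.018] op 14.4
t 10.15 p [0.4526 0.1443 0.0939] toolx [ 0.005  0.002 -1.   ] jaw yaw deg 80.99 q1,q6 [ 0.305 -1.109] F [ 0.7  0.8 -2.3] M [ 0.02   0.104 -0.011] op 13.7
```

View pics/w4z.png

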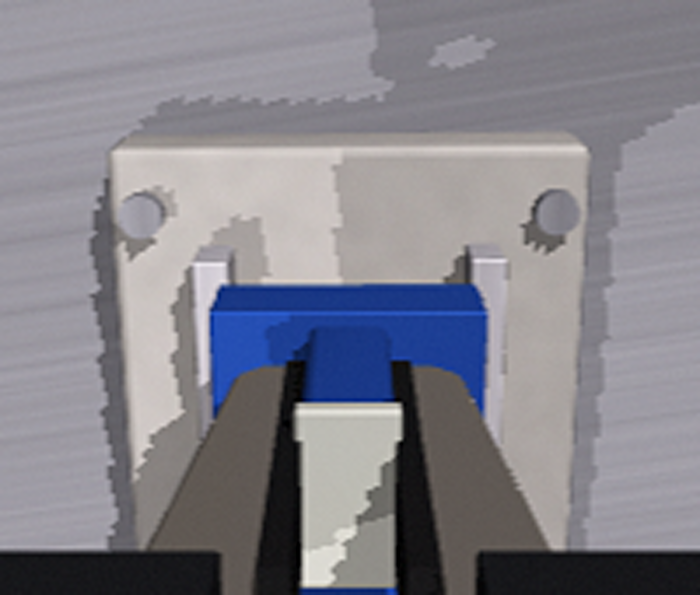

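View pics/s4z.png

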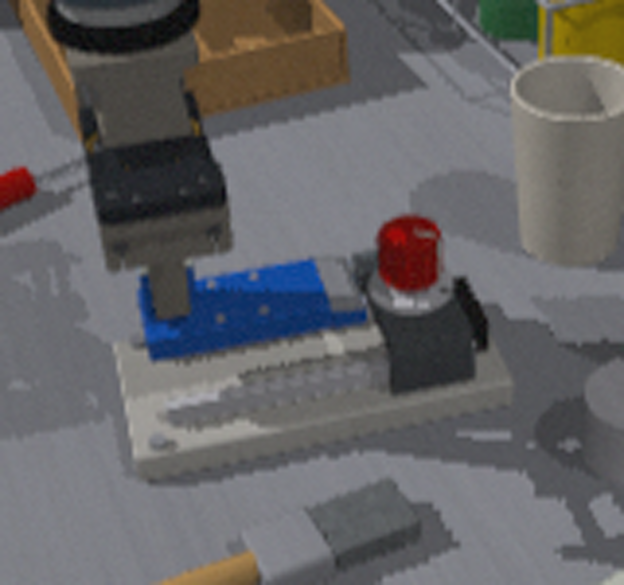

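```bash
python3 -c "
from h import *
import pickle
w,t=pickle.load(open('p4.pkl','rb'))
np.set_printoptions(precision=4,suppress=True)
f=lambda x,y,z:atz(w,((x+.5)/3.5-.5+180,(y+.5)/3.5-.5+140),z)[:2]
yaw=np.radians(-8.4);u=np.array([np.cos(yaw),np.sin(yaw)]);n=np.array([-u[1],u[0]])
for nm,a,b,z in [('cart',(212,310),(487,310),.077),('guides in',(232,263),(470,261),.034),('guides out',(196,263),(507,261),.034),('base',(112,150),(588,150),.02)]:
    A,B=f(*a,z),f(*b,z);M=(A+B)/2;d=B-A
    print(nm,M,'w',np.linalg.norm(d),'yaw',np.degrees(np.arctan2(-d[0],d[1])),'lon',M@u,'lat',M@n)
P=np.array([.4525,.1442]);print('tcp',P@u,P@n)
"
```

```text
cart [0.4356 0.1467] w 0.048541103108398 yaw -9.061672137181622 lon 0.4094532880512008 lat 0.2087624864042956
guides in [0.4401 0.1465] w 0.05163616955304099 yaw -8.550512092581473 lon 0.41395385105147176 lat 0.2091945196284514
guides out [0.4401 0.1466] w 0.06747338916391085 yaw -8.668851441820536 lon 0.4139551042019826 lat 0.20930592407082368
base [0.4184 0.1498] w 0.10649514431981229 yaw -9.039096041025818 lon 0.392066597173941 lat 0.2092877407218448
tcp 0.4265805579470525 0.20875564083775416
```

Call:
carry_out:
  moves:
    - {"dx":0,"dy":0.007,"dz":-0.11,"ax":0,"ay":0,"az":0.005}
    - {"dx":0,"dy":0,"dz":-0.11,"ax":0,"ay":0.002,"az":0}
    - {"dx":0,"dy":0,"dz":-0.11,"ax":0,"ay":0,"az":0}
    - {"dx":0,"dy":0,"dz":-0.06,"ax":0,"ay":0,"az":0}
    - {"dx":0,"dy":0,"dz":-0.06,"ax":0,"ay":0,"az":0}
    - {"dx":0,"dy":0,"dz":0,"ax":0,"ay":0,"az":0}
    - {"dx":0,"dy":0,"dz":0,"ax":0,"ay":0,"az":0}
    - {"dx":0,"dy":0,"dz":0,"ax":0,"ay":0,"az":0}

```text
time: 10.95
eef_pos: [0.4529, 0.1445, 0.0553]
tcp_rot: [0.054, 0.704, -0.052, 0.706]
wrist_force: [-0.2, 0.5, -2.3]
opening: 0.151
```

```bash
python3 -c "
from h import *
st()
w=env.snapshot('wrist');save(w,'w5')
import pickle;pickle.dump(w,open('p5.pkl','wb'))
st()
a=cv2.imread('pics/w5.png')
cv2.imwrite('pics/w5z.png',cv2.resize(a[140:310,180:380],None,fx=3.5,fy=3.5,interpolation=cv2.INTER_CUBIC))
"
```

```text
t 10.95 p [0.4529 0.1445 0.0553] toolx [ 0.003  0.002 -1.   ] jaw yaw deg 81.43 q1,q6 [ 0.305 -1.119] F [-0.2  0.5 -2.3] M [-0.027  0.098 -0.   ] op 13.9
t 11.0 p [0.4529 0.1445 0.0554] toolx [ 0.003  0.002 -1.   ] jaw yaw deg 81.43 q1,q6 [ 0.305 -1.119] F [ 0.7  0.2 -2.6] M [0.061 0.08  0.01 ] op 13.9
```

View pics/w5z.png

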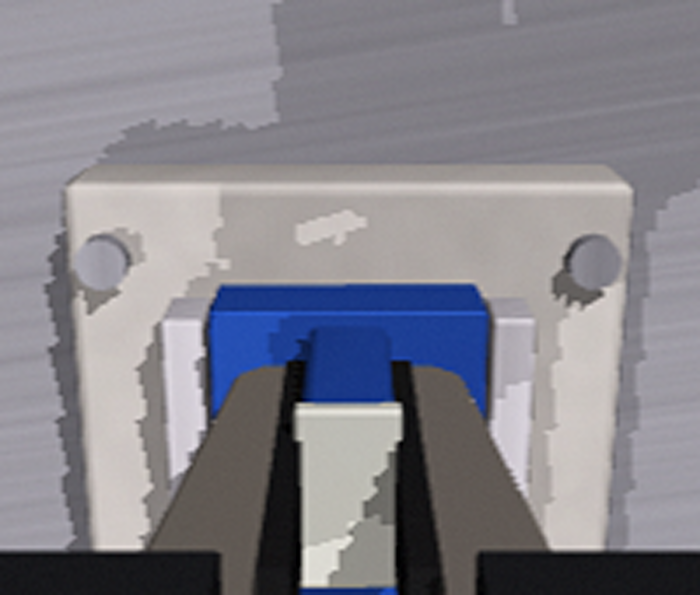

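Call:
carry_out:
  moves:
    - {"dx":0,"dy":0,"dz":-0.015,"ax":0,"ay":0,"az":0}
    - {"dx":0,"dy":0,"dz":-0.01,"ax":0,"ay":0,"az":0}
    - {"dx":0,"dy":0,"dz":0,"ax":0,"ay":0,"az":0}
    - {"dx":0,"dy":0,"dz":0,"ax":0,"ay":0,"az":0}
    - {"dx":0,"dy":0,"dz":0,"ax":0,"ay":0,"az":0}
    - {"dx":0,"dy":0,"dz":0,"ax":0,"ay":0,"az":0}
    - {"dx":0,"dy":0,"dz":0,"ax":0,"ay":0,"az":0}
    - {"dx":0,"dy":0,"dz":0,"ax":0,"ay":0,"az":0}

```text
time: 11.8
eef_pos: [0.4535, 0.1447, 0.054]
tcp_rot: [0.054, 0.704, -0.052, 0.707]
wrist_force: [-0.2, -0.0, -2.9]
opening: 0.151
```

```bash
python3 -c "
from h import *
st()
"
```

```text
t 11.8 p [0.4535 0.1447 0.054 ] toolx [ 0.004  0.003 -1.   ] jaw yaw deg 81.44 q1,q6 [ 0.305 -1.119] F [-0.2 -0.  -2.9] M [-0.022  0.119  0.018] op 13.9
```

Call:
carry_out:
  moves:
    - {"dx":0,"dy":0,"dz":-0.015,"ax":0,"ay":0,"az":0}
    - {"dx":0,"dy":0,"dz":-0.015,"ax":0,"ay":0,"az":0}
    - {"dx":0,"dy":0,"dz":0,"ax":0,"ay":0,"az":0}
    - {"dx":0,"dy":0,"dz":0,"ax":0,"ay":0,"az":0}
    - {"dx":0,"dy":0,"dz":0,"ax":0,"ay":0,"az":0}
    - {"dx":0,"dy":0,"dz":0,"ax":0,"ay":0,"az":0}
    - {"dx":0,"dy":0,"dz":0,"ax":0,"ay":0,"az":0}
    - {"dx":0,"dy":0,"dz":0,"ax":0,"ay":0,"az":0}

```text
time: 12.6
eef_pos: [0.4539, 0.1449, 0.0526]
tcp_rot: [0.054, 0.704, -0.052, 0.707]
wrist_force: [0.0, 0.1, 1.9]
opening: 0.152
```

```bash
python3 -c "
from h import *
st()
"
```

```text
t 12.6 p [0.4539 0.1449 0.0526] toolx [ 0.005  0.003 -1.   ] jaw yaw deg 81.44 q1,q6 [ 0.305 -1.119] F [0.  0.1 1.9] M [-0.056  0.209  0.006] op 14.0
```

Call:
carry_out:
  moves:
    - {"dx":0.04,"dy":-0.006,"dz":0,"ax":0,"ay":0,"az":0}
    - {"dx":0.05,"dy":-0.007,"dz":0,"ax":0,"ay":0,"az":0}
    - {"dx":0.05,"dy":-0.007,"dz":0,"ax":0,"ay":0,"az":0}
    - {"dx":0.05,"dy":-0.007,"dz":0,"ax":0,"ay":0,"az":0}
    - {"dx":0.05,"dy":-0.007,"dz":0,"ax":0,"ay":0,"az":0}
    - {"dx":0.04,"dy":-0.006,"dz":0,"ax":0,"ay":0,"az":0}
    - {"dx":0,"dy":0,"dz":0,"ax":0,"ay":0,"az":0}
    - {"dx":0,"dy":0,"dz":0,"ax":0,"ay":0,"az":0}

```text
time: 13.4
eef_pos: [0.4769, 0.1414, 0.0526]
tcp_rot: [0.054, 0.704, -0.052, 0.706]
wrist_force: [-3.7, 1.9, 4.5]
opening: 0.148
```

```bash
python3 -c "
from h import *
s,R=st();print('lon',s['eef_pos'][:2]@[.9893,-.1461],'lat',s['eef_pos'][:2]@[.1461,.9893])
"
```

```text
t 13.4 p [0.4769 0.1414 0.0526] toolx [ 0.002  0.003 -1.   ] jaw yaw deg 81.4 q1,q6 [ 0.284 -1.14 ] F [-3.7  1.9  4.5] M [0.209 0.626 0.011] op 13.6
lon 0.4511519687681244 lat 0.20956330166553822
```

Call:
carry_out:
  moves:
    - {"dx":0.04,"dy":-0.006,"dz":0.005,"ax":0,"ay":0,"az":0}
    - {"dx":0.04,"dy":-0.006,"dz":0,"ax":0,"ay":0,"az":0}
    - {"dx":0.04,"dy":-0.006,"dz":0,"ax":0,"ay":0,"az":0}
    - {"dx":0.04,"dy":-0.006,"dz":0,"ax":0,"ay":0,"az":0}
    - {"dx":0.04,"dy":-0.006,"dz":0,"ax":0,"ay":0,"az":0}
    - {"dx":0.03,"dy":-0.004,"dz":0,"ax":0,"ay":0,"az":0}
    - {"dx":0,"dy":0,"dz":0,"ax":0,"ay":0,"az":0}
    - {"dx":0,"dy":0,"dz":0,"ax":0,"ay":0,"az":0}

```text
time: 14.2
eef_pos: [0.4973, 0.1383, 0.0527]
tcp_rot: [0.054, 0.704, -0.052, 0.706]
wrist_force: [-1.7, 0.0, 0.8]
opening: 0.152
```

```bash
python3 -c "
from h import *
s,R=st();print('lon',s['eef_pos'][:2]@[.9893,-.1461],'lat',s['eef_pos'][:2]@[.1461,.9893])
"
```

```text
t 14.2 p [0.4973 0.1383 0.0527] toolx [ 0.003  0.003 -1.   ] jaw yaw deg 81.41 q1,q6 [ 0.267 -1.156] F [-1.7  0.   0.8] M [0.029 0.2   0.001] op 14.0
lon 0.47176023670658573 lat 0.20943533476914297
```

Call:
carry_out:
  moves:
    - {"dx":0.03,"dy":-0.0045,"dz":0,"ax":0,"ay":0,"az":0}
    - {"dx":0.03,"dy":-0.0045,"dz":0,"ax":0,"ay":0,"az":0}
    - {"dx":0.03,"dy":-0.0045,"dz":0,"ax":0,"ay":0,"az":0}
    - {"dx":0.03,"dy":-0.0045,"dz":0,"ax":0,"ay":0,"az":0}
    - {"dx":0.02,"dy":-0.003,"dz":0,"ax":0,"ay":0,"az":0}
    - {"dx":0,"dy":0,"dz":0,"ax":0,"ay":0,"az":0}
    - {"dx":0,"dy":0,"dz":0,"ax":0,"ay":0,"az":0}
    - {"dx":0,"dy":0,"dz":0,"ax":0,"ay":0,"az":0}

```text
time: 15.0
eef_pos: [0.5092, 0.1365, 0.0527]
tcp_rot: [0.054, 0.704, -0.052, 0.706]
wrist_force: [-1.7, 0.3, 0.6]
opening: 0.151
```

```bash
python3 -c "
from h import *
s,R=st();print('lon',s['eef_pos'][:2]@[.9893,-.1461],'lat',s['eef_pos'][:2]@[.1461,.9893])
"
```

```text
t 15.0 p [0.5092 0.1365 0.0527] toolx [ 0.003  0.003 -1.   ] jaw yaw deg 81.42 q1,q6 [ 0.258 -1.166] F [-1.7  0.3  0.6] M [-0.019  0.158  0.011] op 13.9
lon 0.4838354148181286 lat 0.20943356375270575
```

Call:
carry_out:
  moves:
    - {"dx":0.0125,"dy":-0.002,"dz":0,"ax":0,"ay":0,"az":0}
    - {"dx":0.0125,"dy":-0.002,"dz":0,"ax":0,"ay":0,"az":0}
    - {"dx":0.0125,"dy":-0.002,"dz":0,"ax":0,"ay":0,"az":0}
    - {"dx":0.0125,"dy":-0.002,"dz":0,"ax":0,"ay":0,"az":0}
    - {"dx":0,"dy":0,"dz":0,"ax":0,"ay":0,"az":0}
    - {"dx":0,"dy":0,"dz":0,"ax":0,"ay":0,"az":0}
    - {"dx":0,"dy":0,"dz":0,"ax":0,"ay":0,"az":0}
    - {"dx":0,"dy":0,"dz":0,"ax":0,"ay":0,"az":0}

```text
time: 15.8
eef_pos: [0.5132, 0.1358, 0.0528]
tcp_rot: [0.054, 0.704, -0.052, 0.706]
wrist_force: [-0.9, 1.4, 0.5]
opening: 0.151
```

```bash
python3 -c "
from h import *
s,R=st();print('lon',s['eef_pos'][:2]@[.9893,-.1461],'lat',s['eef_pos'][:2]@[.1461,.9893])
"
```

```text
t 15.8 p [0.5132 0.1358 0.0528] toolx [ 0.002  0.003 -1.   ] jaw yaw deg 81.42 q1,q6 [ 0.254 -1.169] F [-0.9  1.4  0.5] M [ 0.018  0.236 -0.018] op 13.9
lon 0.4878901635466036 lat 0.20930682885667873
```

Call:
carry_out:
  moves:
    - {"dx":0.0125,"dy":-0.002,"dz":0,"ax":0,"ay":0,"az":0}
    - {"dx":0.0125,"dy":-0.002,"dz":0,"ax":0,"ay":0,"az":0}
    - {"dx":0.0125,"dy":-0.002,"dz":0,"ax":0,"ay":0,"az":0}
    - {"dx":0,"dy":0,"dz":0,"ax":0,"ay":0,"az":0}
    - {"dx":0,"dy":0,"dz":0,"ax":0,"ay":0,"az":0}
    - {"dx":0,"dy":0,"dz":0,"ax":0,"ay":0,"az":0}
    - {"dx":0,"dy":0,"dz":0,"ax":0,"ay":0,"az":0}
    - {"dx":0,"dy":0,"dz":0,"ax":0,"ay":0,"az":0}

```text
time: 16.6
eef_pos: [0.5142, 0.1356, 0.0528]
tcp_rot: [0.054, 0.706, -0.052, 0.704]
wrist_force: [-3.1, 0.7, 1.5]
opening: 0.151
```

```bash
python3 -c "
from h import *
s,R=st();print('lon',s['eef_pos'][:2]@[.9893,-.1461],'lat',s['eef_pos'][:2]@[.1461,.9893])
"
```

```text
t 16.6 p [0.5142 0.1356 0.0528] toolx [-0.002  0.003 -1.   ] jaw yaw deg 81.41 q1,q6 [ 0.253 -1.172] F [-3.1  0.7  1.5] M [ 0.066  0.28  -0.043] op 13.9
lon 0.4888836221839182 lat 0.20928671009434535
```

Call:
carry_out:
  moves:
    - {"dx":0,"dy":0,"dz":0,"ax":0,"ay":0,"az":0}
    - {"dx":0,"dy":0,"dz":0,"ax":0,"ay":0,"az":0}
    - {"dx":0,"dy":0,"dz":0,"ax":0,"ay":0,"az":0}
    - {"dx":0,"dy":0,"dz":0,"ax":0,"ay":0,"az":0}
    - {"dx":0,"dy":0,"dz":0,"ax":0,"ay":0,"az":0}
    - {"dx":0.0125,"dy":-0.002,"dz":0,"ax":0,"ay":0,"az":0}
    - {"dx":0.0125,"dy":-0.002,"dz":0,"ax":0,"ay":0,"az":0}
    - {"dx":0.0125,"dy":-0.002,"dz":0,"ax":0,"ay":0,"az":0}

```text
time: 17.4
eef_pos: [0.5142, 0.1356, 0.0526]
tcp_rot: [0.054, 0.708, -0.052, 0.702]
wrist_force: [-7.1, 3.3, 6.4]
opening: 0.149
```

```bash
python3 -c "
from h import *
s,R=st();print('lon',s['eef_pos'][:2]@[.9893,-.1461],'lat',s['eef_pos'][:2]@[.1461,.9893])
"
```

```text
t 17.4 p [0.5142 0.1356 0.0526] toolx [-0.008  0.003 -1.   ] jaw yaw deg 81.38 q1,q6 [ 0.252 -1.174] F [-7.1  3.3  6.4] M [0.387 0.83  0.005] op 13.8
lon 0.4888661350677697 lat 0.20924245255839222
```

Call:
carry_out:
  moves:
    - {"dx":0,"dy":0,"dz":0,"ax":0,"ay":-0.005,"az":0}
    - {"dx":0,"dy":0,"dz":0,"ax":0,"ay":0,"az":0}
    - {"dx":0,"dy":0,"dz":0,"ax":0,"ay":0,"az":0}
    - {"dx":0,"dy":0,"dz":0,"ax":0,"ay":0,"az":0}
    - {"dx":0,"dy":0,"dz":0,"ax":0,"ay":0,"az":0}
    - {"dx":0,"dy":0,"dz":0,"ax":0,"ay":0,"az":0}
    - {"dx":0,"dy":0,"dz":0,"ax":0,"ay":0,"az":0}
    - {"dx":0,"dy":0,"dz":0,"ax":0,"ay":0,"az":0}

```text
time: 18.2
eef_pos: [0.5141, 0.1356, 0.0526]
tcp_rot: [0.054, 0.705, -0.052, 0.705]
wrist_force: [-2.3, 0.3, 1.9]
opening: 0.151
```

```bash
python3 -c "
from h import *
s,R=st();print('lon',s['eef_pos'][:2]@[.9893,-.1461],'lat',s['eef_pos'][:2]@[.1461,.9893])
w=env.snapshot('side');save(w,'s6')
a=cv2.imread('pics/s6.png')
cv2.imwrite('pics/s6z.png',cv2.resize(a[150:300,160:320],None,fx=3.9,fy=3.9,interpolation=cv2.INTER_CUBIC))
"
```

```text
t 18.2 p [0.5141 0.1356 0.0526] toolx [-0.001  0.003 -1.   ] jaw yaw deg 81.37 q1,q6 [ 0.253 -1.171] F [-2.3  0.3  1.9] M [0.115 0.645 0.029] op 13.9
lon 0.4887940194470303 lat 0.2092804929321842
```

View pics/s6z.png

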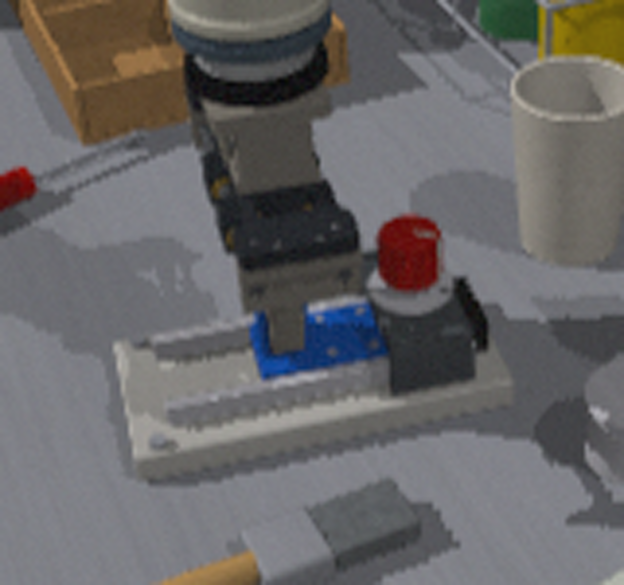

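Call:
carry_out:
  moves:
    - {"dx":0,"dy":0,"dz":0,"ax":0,"ay":0,"az":0}
    - {"dx":0,"dy":0,"dz":0,"ax":0,"ay":0,"az":0}
    - {"dx":0,"dy":0,"dz":0,"ax":0,"ay":0,"az":0}
    - {"dx":0,"dy":0,"dz":0,"ax":0,"ay":0,"az":0}
    - {"dx":0,"dy":0,"dz":0.3,"ax":0,"ay":0,"az":0}
    - {"dx":0,"dy":0,"dz":0.4,"ax":0,"ay":0,"az":0}
    - {"dx":0,"dy":0,"dz":0.4,"ax":0,"ay":0,"az":0}
    - {"dx":0,"dy":0,"dz":0.3,"ax":0,"ay":0,"az":0}
  claw: 60

```text
time: 19.05
eef_pos: [0.5136, 0.1347, 0.1649]
tcp_rot: [0.054, 0.706, -0.053, 0.704]
wrist_force: [0.4, -0.4, 0.5]
opening: 0.651
```

```bash
python3 -c "
from h import *
np.set_printoptions(precision=4,suppress=True)
s,R=st()
w=env.snapshot('wrist');save(w,'w7')
import pickle;pickle.dump(w,open('p7.pkl','wb'))
o=tips(w,['tab','cart_base','knob_mid','knob_mark','collar','channel'])
zs=dict(tab=.060,cart_base=.02,knob_mid=.087,knob_mark=.101,collar=.063,channel=.02)
for n in o: print(n,[(u,atz(w,u[0],zs[n])) for u in o[n]])
st()
"
```

```text
t 19.05 p [0.5136 0.1347 0.1649] toolx [-0.003  0.002 -1.   ] jaw yaw deg 81.37 q1,q6 [ 0.252 -1.17 ] F [ 0.4 -0.4  0.5] M [-0.022  0.012  0.011] op 59.9
tab [(([279.8, 212.2], 0.59), array([0.5123, 0.1352, 0.06  ]))]
cart_base [(([277.3, 243.2], 0.94), array([0.5583, 0.1257, 0.02  ]))]
knob_mid [(([282.2, 307.2], 0.73), array([0.5933, 0.1251, 0.087 ]))]
knob_mark [(([267.9, 330.0], 0.72), array([0.6047, 0.1106, 0.101 ]))]
collar [(([280.4, 292.4], 0.63), array([0.5926, 0.1237, 0.063 ])), (([550.7, 64.6], 0.16), array([0.4232, 0.3656, 0.063 ]))]
channel [(([277.0, 187.7], 0.9), array([0.4975, 0.1347, 0.02  ]))]
t 19.4 p [0.5123 0.1344 0.1617] toolx [-0.007  0.001 -1.   ] jaw yaw deg 81.37 q1,q6 [ 0.252 -1.17 ] F [-1.3  1.5 -0.4] M [ 0.022  0.021 -0.003] op 60.0
```

View pics/w7.png

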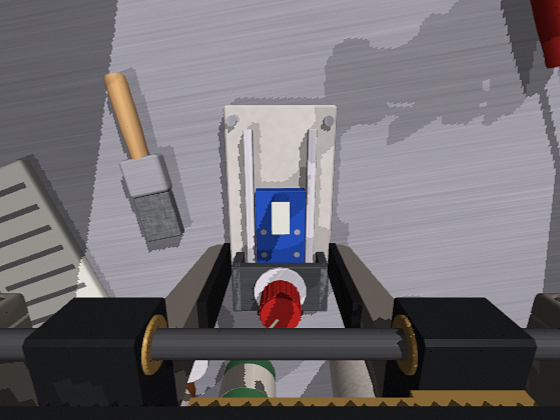

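```bash
python3 -c "
from h import *
a=cv2.imread('pics/w7.png')
cv2.imwrite('pics/w7z.png',cv2.resize(a[95:340,210:350],None,fx=2.4,fy=2.4,interpolation=cv2.INTER_CUBIC))
cv2.imwrite('pics/w7y.png',cv2.resize(a[250:340,230:330],None,fx=6,fy=6,interpolation=cv2.INTER_CUBIC))
cv2.imwrite('pics/w7x.png',cv2.resize(a[95:215,210:350],None,fx=5,fy=5,interpolation=cv2.INTER_CUBIC))
"
```

```text
(no output)
```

View pics/w7x.png

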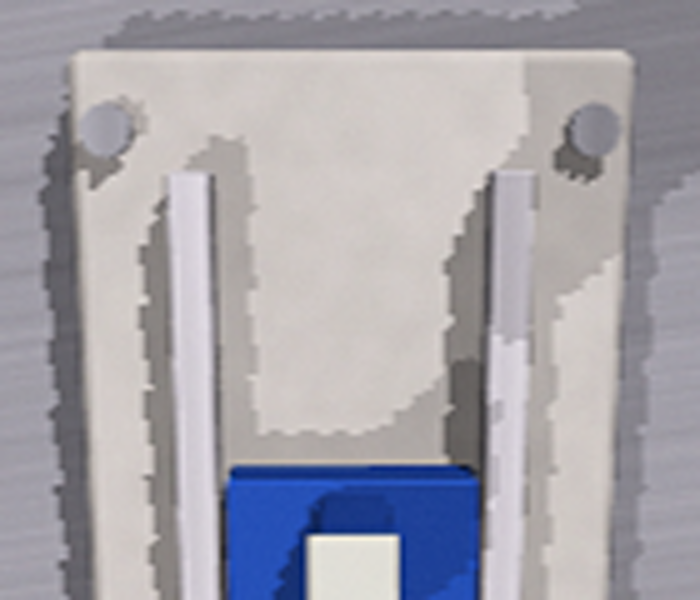

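View pics/w7y.png

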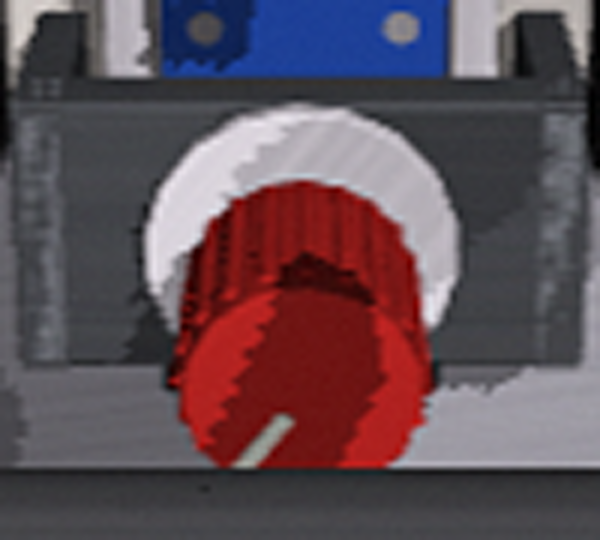

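```bash
python3 -c "
from h import *
import pickle
w=pickle.load(open('p7.pkl','rb'))
np.set_printoptions(precision=4,suppress=True)
f=lambda x,y,z,o,s:atz(w,((x+.5)/s-.5+o[0],(y+.5)/s-.5+o[1]),z)[:2]
u=np.array([.9893,-.1461]);n=np.array([.1461,.9893])
o=(210,95)
for nm,a,b,z in [('cart',(228,478),(480,478),.036),('guides',(190,172),(514,172),.034),('base',(75,52),(632,52),.02)]:
    A,B=f(*a,z,o,5),f(*b,z,o,5);M=(A+B)/2;d=B-A
    print(nm,M,np.linalg.norm(d),np.degrees(np.arctan2(-d[0],d[1])),M@u,M@n)
o=(230,250)
c=[(146,245),(460,250),(305,105)]
P=np.array([f(*q,.063,o,6) for q in c]);print(P)
A=np.c_[2*P,np.ones(3)];x=np.linalg.solve(A,(P**2).sum(1));print('collar c',x[:2],'r',np.sqrt(x[2]+x[:2]@x[:2]),'lon lat',x[:2]@u,x[:2]@n)
"
```

```text
cart [0.4972 0.1382] 0.04926352908012404 -8.638493757192899 0.471691660367147 0.2093512089309172
guides [0.4401 0.1464] 0.060264113539221426 -8.626595429373596 0.41403459455131864 0.20914601824246545
base [0.4186 0.15  ] 0.1063156514665728 -8.62227986270029 0.3921681481720199 0.20956148127823843
[[0.5865 0.0984]
 [0.5952 0.1489]
 [0.5656 0.1278]]
collar c [0.5909 0.1237] r 0.025637542953394828 lon lat 0.5664714839179874 0.2086552079939341
```

Call:
carry_out:
  moves:
    - {"dx":0.25,"dy":-0.033,"dz":0,"ax":0,"ay":-0.002,"az":0}
    - {"dx":0.25,"dy":-0.033,"dz":0,"ax":0,"ay":-0.002,"az":0}
    - {"dx":0.25,"dy":-0.033,"dz":-0.15,"ax":0,"ay":0,"az":0}
    - {"dx":0.24,"dy":-0.033,"dz":-0.15,"ax":0,"ay":0,"az":0}
    - {"dx":0,"dy":0,"dz":-0.1,"ax":0,"ay":0,"az":0}
    - {"dx":0,"dy":0,"dz":0,"ax":0,"ay":0,"az":0}
    - {"dx":0,"dy":0,"dz":0,"ax":0,"ay":0,"az":0}
    - {"dx":0,"dy":0,"dz":0,"ax":0,"ay":0,"az":0}

```text
time: 20.2
eef_pos: [0.5872, 0.1226, 0.1198]
tcp_rot: [0.052, 0.71, -0.054, 0.7]
wrist_force: [-0.3, -0.2, -0.9]
opening: 0.652
```

```bash
python3 -c "
from h import *
np.set_printoptions(precision=4,suppress=True)
s,R=st()
w=env.snapshot('wrist');save(w,'w8')
o=tips(w,['knob_mid','collar','knob_mark'])
zs=dict(knob_mid=.087,knob_mark=.101,collar=.063)
for n in o: print(n,[(u,atz(w,u[0],zs[n])) for u in o[n]])
st()
"
```

```text
t 20.2 p [0.5872 0.1226 0.1198] toolx [-0.015 -0.002 -1.   ] jaw yaw deg 81.4 q1,q6 [ 0.203 -1.219] F [-0.3 -0.2 -0.9] M [ 0.033 -0.005 -0.033] op 60.0
knob_mid [(([284.3, 250.1], 0.62), array([0.5919, 0.125 , 0.087 ]))]
collar [(([281.5, 239.7], 0.95), array([0.5932, 0.123 , 0.063 ]))]
knob_mark [(([265.7, 279.7], 0.57), array([0.605 , 0.1106, 0.101 ]))]
t 20.4 p [0.5882 0.1228 0.1205] toolx [-0.013 -0.002 -1.   ] jaw yaw deg 81.41 q1,q6 [ 0.203 -1.219] F [-0.2 -0.7  1. ] M [ 0.022 -0.034  0.021] op 60.2
```

View pics/w8.png

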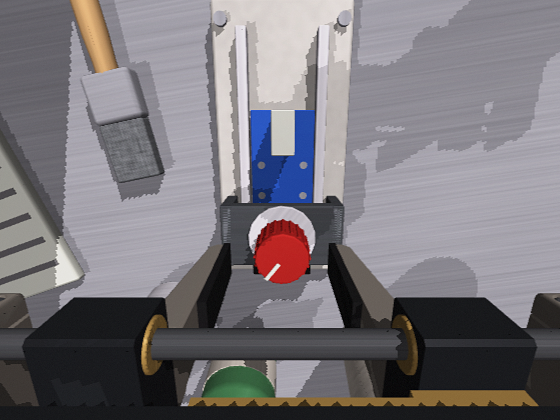

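Call:
carry_out:
  moves:
    - {"dx":0.045,"dy":0.015,"dz":0,"ax":0.001,"ay":-0.009,"az":0}
    - {"dx":0,"dy":0,"dz":0,"ax":0,"ay":0,"az":0}
    - {"dx":0,"dy":0,"dz":-0.12,"ax":0,"ay":0,"az":0}
    - {"dx":0,"dy":0,"dz":-0.12,"ax":0,"ay":0,"az":0}
    - {"dx":0,"dy":0,"dz":-0.12,"ax":0,"ay":0,"az":0}
    - {"dx":0,"dy":0,"dz":-0.08,"ax":0,"ay":0,"az":0}
    - {"dx":0,"dy":0,"dz":0,"ax":0,"ay":0,"az":0}
    - {"dx":0,"dy":0,"dz":0,"ax":0,"ay":0,"az":0}

```text
time: 21.2
eef_pos: [0.5915, 0.1241, 0.082]
tcp_rot: [0.053, 0.704, -0.053, 0.706]
wrist_force: [0.5, 0.5, 0.8]
opening: 0.65
```

```bash
python3 -c "
from h import *
s,R=st()
"
```

```text
t 21.2 p [0.5915 0.1241 0.082 ] toolx [ 0.002 -0.    -1.   ] jaw yaw deg 81.42 q1,q6 [ 0.205 -1.216] F [0.5 0.5 0.8] M [-0.04   0.031  0.029] op 59.8
```

Call:
carry_out:
  moves:
    - {"dx":0,"dy":0,"dz":-0.01,"ax":0,"ay":0,"az":0}
    - {"dx":0,"dy":0,"dz":0,"ax":0,"ay":0,"az":0}
    - {"dx":0,"dy":0,"dz":0,"ax":0,"ay":0,"az":0}
    - {"dx":0,"dy":0,"dz":0,"ax":0,"ay":0,"az":0}
    - {"dx":0,"dy":0,"dz":0,"ax":0,"ay":0,"az":0}
    - {"dx":0,"dy":0,"dz":0,"ax":0,"ay":0,"az":0}
    - {"dx":0,"dy":0,"dz":0,"ax":0,"ay":0,"az":0}
    - {"dx":0,"dy":0,"dz":0,"ax":0,"ay":0,"az":0}
  claw: 0
  grip_force: 50

```text
time: 22.0
eef_pos: [0.5918, 0.1237, 0.0817]
tcp_rot: [0.053, 0.704, -0.053, 0.706]
wrist_force: [0.5, -0.3, -1.6]
opening: 0.383
```

```bash
python3 -c "
from h import *
s,R=st()
"
```

```text
t 22.0 p [0.5918 0.1237 0.0817] toolx [ 0.003 -0.    -1.   ] jaw yaw deg 81.42 q1,q6 [ 0.204 -1.216] F [ 0.5 -0.3 -1.6] M [-0.099 -0.035  0.029] op 35.3
```

Call:
carry_out:
  moves:
    - {"dx":0,"dy":0,"dz":0,"ax":0,"ay":0,"az":-0.03}
    - {"dx":0,"dy":0,"dz":0,"ax":0,"ay":0,"az":-0.05}
    - {"dx":0,"dy":0,"dz":0,"ax":0,"ay":0,"az":-0.05}
    - {"dx":0,"dy":0,"dz":0,"ax":0,"ay":0,"az":-0.05}
    - {"dx":0,"dy":0,"dz":0,"ax":0,"ay":0,"az":-0.05}
    - {"dx":0,"dy":0,"dz":0,"ax":0,"ay":0,"az":-0.05}
    - {"dx":0,"dy":0,"dz":0,"ax":0,"ay":0,"az":-0.05}
    - {"dx":0,"dy":0,"dz":0,"ax":0,"ay":0,"az":-0.05}

```text
time: 22.8
eef_pos: [0.592, 0.1239, 0.0817]
tcp_rot: [0.264, 0.655, -0.265, 0.657]
wrist_force: [-0.4, -0.6, -2.2]
opening: 0.377
```

```bash
python3 -c "
from h import *
s,R=st()
"
```

```text
t 22.8 p [0.592  0.1239 0.0817] toolx [ 0.002 -0.002 -1.   ] jaw yaw deg 46.02 q1,q6 [ 0.205 -0.596] F [-0.4 -0.6 -2.2] M [-0.144 -0.097  0.102] op 34.7
```

Call:
carry_out:
  moves:
    - {"dx":0,"dy":0,"dz":0,"ax":0,"ay":0,"az":-0.03}
    - {"dx":0,"dy":0,"dz":0,"ax":0,"ay":0,"az":-0.03}
    - {"dx":0,"dy":0,"dz":0,"ax":0,"ay":0,"az":-0.03}
    - {"dx":0,"dy":0,"dz":0,"ax":0,"ay":0,"az":-0.03}
    - {"dx":0,"dy":0,"dz":0,"ax":0,"ay":0,"az":-0.03}
    - {"dx":0,"dy":0,"dz":0,"ax":0,"ay":0,"az":-0.03}
    - {"dx":0,"dy":0,"dz":0,"ax":0,"ay":0,"az":-0.03}
    - {"dx":0,"dy":0,"dz":0,"ax":0,"ay":0,"az":-0.03}

```text
time: 23.6
eef_pos: [0.5921, 0.1239, 0.0818]
tcp_rot: [0.387, 0.59, -0.388, 0.592]
wrist_force: [0.1, -0.8, -2.0]
opening: 0.38
```

```bash
python3 -c "
from h import *
s,R=st()
"
```

```text
t 23.6 p [0.5921 0.1239 0.0818] toolx [ 0.001 -0.003 -1.   ] jaw yaw deg 23.51 q1,q6 [ 0.206 -0.201] F [ 0.1 -0.8 -2. ] M [-0.22  -0.078  0.04 ] op 35.0
```

Call:
carry_out:
  moves:
    - {"dx":0,"dy":0,"dz":0,"ax":0,"ay":0,"az":-0.025}
    - {"dx":0,"dy":0,"dz":0,"ax":0,"ay":0,"az":-0.025}
    - {"dx":0,"dy":0,"dz":0,"ax":0,"ay":0,"az":-0.025}
    - {"dx":0,"dy":0,"dz":0,"ax":0,"ay":0,"az":-0.025}
    - {"dx":0,"dy":0,"dz":0,"ax":0,"ay":0,"az":-0.025}
    - {"dx":0,"dy":0,"dz":0,"ax":0,"ay":0,"az":-0.025}
    - {"dx":0,"dy":0,"dz":0,"ax":0,"ay":0,"az":-0.025}
    - {"dx":0,"dy":0,"dz":0,"ax":0,"ay":0,"az":-0.025}

```text
time: 24.4
eef_pos: [0.5922, 0.1239, 0.0818]
tcp_rot: [0.478, 0.519, -0.48, 0.522]
wrist_force: [0.7, -0.9, -1.9]
opening: 0.383
```

```bash
python3 -c "
from h import *
s,R=st()
w=env.snapshot('side');save(w,'s9')
s,R=st()
a=cv2.imread('pics/s9.png')
cv2.imwrite('pics/s9z.png',cv2.resize(a[190:250,230:300],None,fx=8,fy=8,interpolation=cv2.INTER_CUBIC))
"
```

```text
t 24.4 p [0.5922 0.1239 0.0818] toolx [ 0.001 -0.004 -1.   ] jaw yaw deg 4.8 q1,q6 [0.206 0.126] F [ 0.7 -0.9 -1.9] M [-0.196 -0.014  0.109] op 35.2
t 24.45 p [0.5921 0.1239 0.0817] toolx [ 0.    -0.004 -1.   ] jaw yaw deg 4.67 q1,q6 [0.206 0.129] F [ 0.6 -0.9 -0.2] M [-0.19   0.015  0.091] op 35.3
```

View pics/s9z.png

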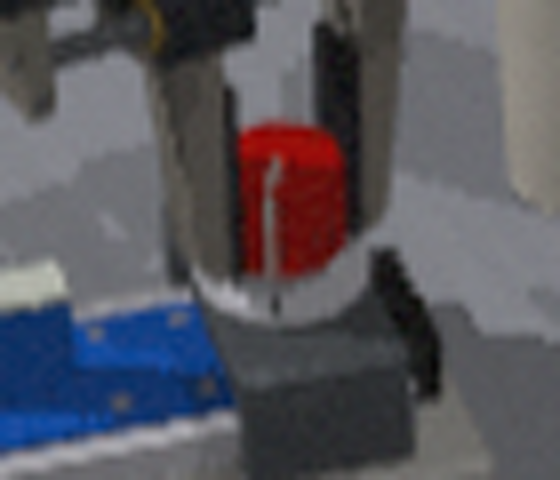

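Call:
carry_out:
  moves:
    - {"dx":0,"dy":0,"dz":0,"ax":0,"ay":0,"az":-0.025}
    - {"dx":0,"dy":0,"dz":0,"ax":0,"ay":0,"az":-0.025}
    - {"dx":0,"dy":0,"dz":0,"ax":0,"ay":0,"az":-0.025}
    - {"dx":0,"dy":0,"dz":0,"ax":0,"ay":0,"az":-0.025}
    - {"dx":0,"dy":0,"dz":0,"ax":0,"ay":0,"az":-0.025}
    - {"dx":0,"dy":0,"dz":0,"ax":0,"ay":0,"az":-0.025}
    - {"dx":0,"dy":0,"dz":0,"ax":0,"ay":0,"az":-0.025}
    - {"dx":0,"dy":0,"dz":0,"ax":0,"ay":0,"az":-0.025}

```text
time: 25.25
eef_pos: [0.5922, 0.1238, 0.0817]
tcp_rot: [-0.554, -0.436, 0.557, -0.439]
wrist_force: [0.7, -0.9, -2.0]
opening: 0.379
```

```bash
python3 -c "
from h import *
s,R=st()
"
```

```text
t 25.25 p [0.5922 0.1238 0.0817] toolx [-0.001 -0.005 -1.   ] jaw yaw deg -13.55 q1,q6 [0.206 0.447] F [ 0.7 -0.9 -2. ] M [-0.28  -0.03   0.092] op 34.9
```

Call:
carry_out:
  moves:
    - {"dx":0,"dy":0,"dz":0,"ax":0,"ay":0,"az":-0.025}
    - {"dx":0,"dy":0,"dz":0,"ax":0,"ay":0,"az":-0.025}
    - {"dx":0,"dy":0,"dz":0,"ax":0,"ay":0,"az":-0.025}
    - {"dx":0,"dy":0,"dz":0,"ax":0,"ay":0,"az":-0.025}
    - {"dx":0,"dy":0,"dz":0,"ax":0,"ay":0,"az":-0.025}
    - {"dx":0,"dy":0,"dz":0,"ax":0,"ay":0,"az":-0.025}
    - {"dx":0,"dy":0,"dz":0,"ax":0,"ay":0,"az":-0.025}
    - {"dx":0,"dy":0,"dz":0,"ax":0,"ay":0,"az":-0.025}

```text
time: 26.05
eef_pos: [0.5923, 0.1238, 0.0817]
tcp_rot: [-0.616, -0.343, 0.619, -0.345]
wrist_force: [0.0, -0.2, -1.5]
opening: 0.384
```

```bash
python3 -c "
from h import *
s,R=st()
"
```

```text
t 26.05 p [0.5923 0.1238 0.0817] toolx [-0.002 -0.005 -1.   ] jaw yaw deg -31.81 q1,q6 [0.206 0.765] F [ 0.  -0.2 -1.5] M [-0.238  0.036  0.082] op 35.3
```

Total 113° (1.98 rad), still at screw friction.

Call:
carry_out:
  moves:
    - {"dx":0,"dy":0,"dz":0,"ax":0,"ay":0,"az":-0.02}
    - {"dx":0,"dy":0,"dz":0,"ax":0,"ay":0,"az":-0.02}
    - {"dx":0,"dy":0,"dz":0,"ax":0,"ay":0,"az":-0.02}
    - {"dx":0,"dy":0,"dz":0,"ax":0,"ay":0,"az":-0.02}
    - {"dx":0,"dy":0,"dz":0,"ax":0,"ay":0,"az":-0.02}
    - {"dx":0,"dy":0,"dz":0,"ax":0,"ay":0,"az":-0.02}
    - {"dx":0,"dy":0,"dz":0,"ax":0,"ay":0,"az":-0.02}
    - {"dx":0,"dy":0,"dz":0,"ax":0,"ay":0,"az":-0.02}

```text
time: 26.85
eef_pos: [0.5923, 0.1237, 0.0818]
tcp_rot: [-0.655, -0.262, 0.658, -0.264]
wrist_force: [-0.3, -1.4, -1.1]
opening: 0.382
```

```bash
python3 -c "
from h import *
s,R=st()
"
```

```text
t 26.85 p [0.5923 0.1237 0.0818] toolx [-0.003 -0.005 -1.   ] jaw yaw deg -46.35 q1,q6 [0.206 1.019] F [-0.3 -1.4 -1.1] M [-0.207  0.011  0.012] op 35.1
```

```bash
python3 -c "
from h import *
w=env.snapshot('side');save(w,'s10')
s,R=st()
a=cv2.imread('pics/s10.png')
cv2.imwrite('pics/s10z.png',cv2.resize(a[190:250,230:300],None,fx=8,fy=8,interpolation=cv2.INTER_CUBIC))
"
```

```text
t 26.9 p [0.5923 0.1237 0.0817] toolx [-0.003 -0.005 -1.   ] jaw yaw deg -46.46 q1,q6 [0.206 1.02 ] F [ 0.3 -0.4 -2.4] M [-0.266  0.046  0.089] op 35.3
```

View pics/s10z.png

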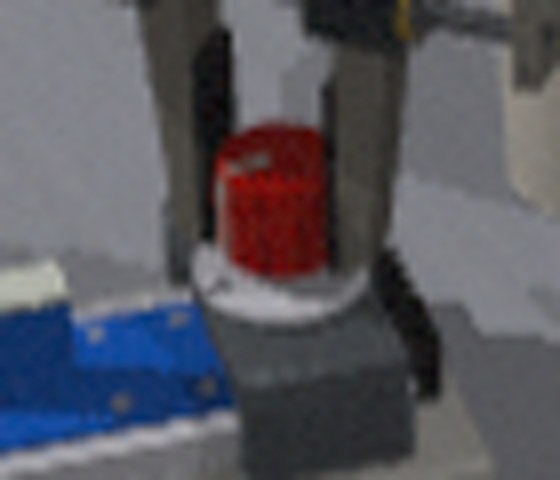

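```bash
python3 -c "
from h import *
w=env.snapshot('side')
for th in range(-200,-100,10):
    c=np.array([.592,.124]);d=np.array([np.cos(np.radians(th)),np.sin(np.radians(th))])
    g=lambda r,z:((proj(w,np.r_[c+r*d,z])+.5-np.array([230,190]))*8).round(0)
    print(th,'rim',g(.026,.063),g(.026,.060),'knobtop',g(.016,.101),'knob side mid',g(.018,.085))
st()
"
```

```text
-200 rim [193. 274.] [194. 283.] knobtop [222. 165.] knob side mid [217. 211.]
-190 rim [195. 284.] [196. 292.] knobtop [223. 171.] knob side mid [219. 218.]
-180 rim [200. 293.] [200. 301.] knobtop [226. 176.] knob side mid [222. 224.]
-170 rim [207. 301.] [208. 309.] knobtop [231. 181.] knob side mid [227. 229.]
-160 rim [217. 308.] [217. 316.] knobtop [237. 185.] knob side mid [234. 234.]
-150 rim [229. 314.] [229. 322.] knobtop [245. 189.] knob side mid [242. 238.]
-140 rim [242. 319.] [243. 327.] knobtop [253. 192.] knob side mid [252. 241.]
-130 rim [257. 322.] [257. 330.] knobtop [262. 193.] knob side mid [262. 244.]
-120 rim [273. 324.] [273. 332.] knobtop [272. 194.] knob side mid [273. 245.]
-110 rim [289. 323.] [289. 332.] knobtop [282. 194.] knob side mid [284. 244.]
t 26.95 p [0.5923 0.1237 0.0817] toolx [-0.003 -0.005 -1.   ] jaw yaw deg -46.31 q1,q6 [0.206 1.018] F [-0.7 -1.3 -1.2] M [-0.255  0.05   0.051] op 35.0
```

Call:
carry_out:
  moves:
    - {"dx":0,"dy":0,"dz":0,"ax":0,"ay":0,"az":-0.014}
    - {"dx":0,"dy":0,"dz":0,"ax":0,"ay":0,"az":-0.014}
    - {"dx":0,"dy":0,"dz":0,"ax":0,"ay":0,"az":-0.014}
    - {"dx":0,"dy":0,"dz":0,"ax":0,"ay":0,"az":-0.014}
    - {"dx":0,"dy":0,"dz":0,"ax":0,"ay":0,"az":-0.014}
    - {"dx":0,"dy":0,"dz":0,"ax":0,"ay":0,"az":-0.014}
    - {"dx":0,"dy":0,"dz":0,"ax":0,"ay":0,"az":-0.014}
    - {"dx":0,"dy":0,"dz":0,"ax":0,"ay":0,"az":-0.014}

```text
time: 27.75
eef_pos: [0.5923, 0.1237, 0.0817]
tcp_rot: [-0.676, -0.199, 0.68, -0.202]
wrist_force: [0.3, -0.5, -2.0]
opening: 0.38
```

```bash
python3 -c "
from h import *
s,R=st()
"
```

```text
t 27.75 p [0.5923 0.1237 0.0817] toolx [-0.004 -0.005 -1.   ] jaw yaw deg -57.03 q1,q6 [0.205 1.204] F [ 0.3 -0.5 -2. ] M [-0.241 -0.012  0.014] op 35.0
```

Call:
carry_out:
  moves:
    - {"dx":0,"dy":0,"dz":0,"ax":0,"ay":0,"az":-0.014}
    - {"dx":0,"dy":0,"dz":0,"ax":0,"ay":0,"az":-0.014}
    - {"dx":0,"dy":0,"dz":0,"ax":0,"ay":0,"az":-0.014}
    - {"dx":0,"dy":0,"dz":0,"ax":0,"ay":0,"az":-0.014}
    - {"dx":0,"dy":0,"dz":0,"ax":0,"ay":0,"az":-0.014}
    - {"dx":0,"dy":0,"dz":0,"ax":0,"ay":0,"az":-0.014}
    - {"dx":0,"dy":0,"dz":0,"ax":0,"ay":0,"az":-0.014}
    - {"dx":0,"dy":0,"dz":0,"ax":0,"ay":0,"az":-0.014}

```text
time: 28.55
eef_pos: [0.5923, 0.1236, 0.0817]
tcp_rot: [-0.692, -0.134, 0.696, -0.136]
wrist_force: [0.1, -1.8, -1.7]
opening: 0.386
```

```bash
python3 -c "
from h import *
s,R=st()
w=env.snapshot('side');save(w,'s11')
s,R=st()
a=cv2.imread('pics/s11.png')
cv2.imwrite('pics/s11z.png',cv2.resize(a[190:250,230:300],None,fx=8,fy=8,interpolation=cv2.INTER_CUBIC))
"
```

```text
t 28.55 p [0.5923 0.1236 0.0817] toolx [-0.005 -0.004 -1.   ] jaw yaw deg -68.02 q1,q6 [0.205 1.394] F [ 0.1 -1.8 -1.7] M [-0.296  0.07   0.148] op 35.5
t 28.6 p [0.5923 0.1236 0.0817] toolx [-0.005 -0.004 -1.   ] jaw yaw deg -68.1 q1,q6 [0.205 1.396] F [ 0.9 -0.8 -1.9] M [-0.239  0.071  0.065] op 35.0
```

View pics/s11z.png

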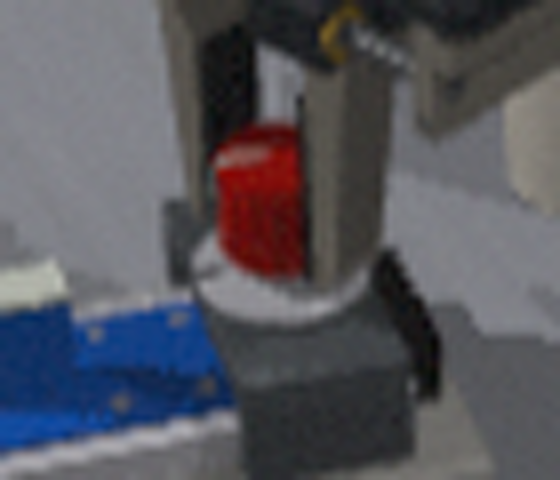

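Call:
carry_out:
  moves:
    - {"dx":0,"dy":0,"dz":0,"ax":0,"ay":0,"az":-0.014}
    - {"dx":0,"dy":0,"dz":0,"ax":0,"ay":0,"az":-0.014}
    - {"dx":0,"dy":0,"dz":0,"ax":0,"ay":0,"az":-0.014}
    - {"dx":0,"dy":0,"dz":0,"ax":0,"ay":0,"az":-0.014}
    - {"dx":0,"dy":0,"dz":0,"ax":0,"ay":0,"az":-0.014}
    - {"dx":0,"dy":0,"dz":0,"ax":0,"ay":0,"az":-0.014}
    - {"dx":0,"dy":0,"dz":0,"ax":0,"ay":0,"az":-0.014}
    - {"dx":0,"dy":0,"dz":0,"ax":0,"ay":0,"az":-0.014}

```text
time: 29.4
eef_pos: [0.5923, 0.1234, 0.0818]
tcp_rot: [-0.702, -0.067, 0.706, -0.069]
wrist_force: [0.3, -1.4, -0.7]
opening: 0.384
```

```bash
python3 -c "
from h import *
s,R=st()
"
```

```text
t 29.4 p [0.5923 0.1234 0.0818] toolx [-0.005 -0.003 -1.   ] jaw yaw deg -78.98 q1,q6 [0.204 1.585] F [ 0.3 -1.4 -0.7] M [-0.283  0.084  0.372] op 35.3
```

Call:
carry_out:
  moves:
    - {"dx":0,"dy":0,"dz":0,"ax":0,"ay":0,"az":-0.014}
    - {"dx":0,"dy":0,"dz":0,"ax":0,"ay":0,"az":-0.014}
    - {"dx":0,"dy":0,"dz":0,"ax":0,"ay":0,"az":-0.014}
    - {"dx":0,"dy":0,"dz":0,"ax":0,"ay":0,"az":-0.014}
    - {"dx":0,"dy":0,"dz":0,"ax":0,"ay":0,"az":0}
    - {"dx":0,"dy":0,"dz":0,"ax":0,"ay":0,"az":0}
    - {"dx":0,"dy":0,"dz":0,"ax":0,"ay":0,"az":0}
    - {"dx":0,"dy":0,"dz":0,"ax":0,"ay":0,"az":0}

```text
time: 30.2
eef_pos: [0.5924, 0.1236, 0.0818]
tcp_rot: [-0.704, -0.032, 0.708, -0.034]
wrist_force: [0.6, -1.3, -0.7]
opening: 0.387
```

```bash
python3 -c "
from h import *
s,R=st()
w=env.snapshot('side');save(w,'s12')
s,R=st()
a=cv2.imread('pics/s12.png')
cv2.imwrite('pics/s12z.png',cv2.resize(a[190:250,230:300],None,fx=8,fy=8,interpolation=cv2.INTER_CUBIC))
"
```

```text
t 30.2 p [0.5924 0.1236 0.0818] toolx [-0.006 -0.002 -1.   ] jaw yaw deg -84.64 q1,q6 [0.204 1.682] F [ 0.6 -1.3 -0.7] M [-0.355  0.117 -0.046] op 35.6
t 30.25 p [0.5924 0.1236 0.0818] toolx [-0.006 -0.002 -1.   ] jaw yaw deg -84.63 q1,q6 [0.204 1.682] F [ 1.1 -0.6 -1.7] M [-0.274  0.071 -0.102] op 35.4
```

View pics/s12z.png

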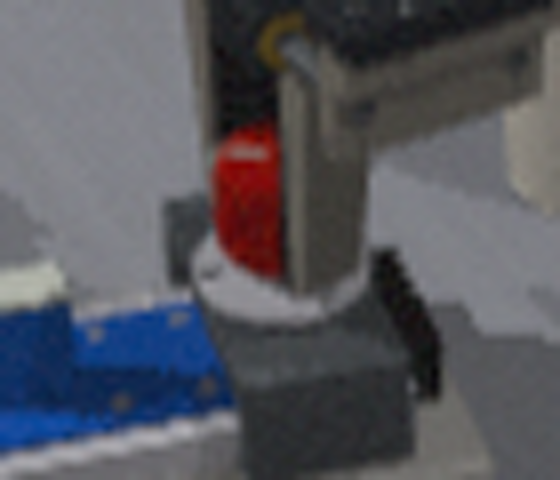

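Call:
carry_out:
  moves:
    - {"dx":0,"dy":0,"dz":0,"ax":0,"ay":0,"az":-0.014}
    - {"dx":0,"dy":0,"dz":0,"ax":0,"ay":0,"az":-0.014}
    - {"dx":0,"dy":0,"dz":0,"ax":0,"ay":0,"az":-0.014}
    - {"dx":0,"dy":0,"dz":0,"ax":0,"ay":0,"az":-0.014}
    - {"dx":0,"dy":0,"dz":0,"ax":0,"ay":0,"az":-0.014}
    - {"dx":0,"dy":0,"dz":0,"ax":0,"ay":0,"az":-0.014}
    - {"dx":0,"dy":0,"dz":0,"ax":0,"ay":0,"az":0}
    - {"dx":0,"dy":0,"dz":0,"ax":0,"ay":0,"az":0}

```text
time: 31.05
eef_pos: [0.5923, 0.1235, 0.0817]
tcp_rot: [-0.705, 0.018, 0.709, 0.017]
wrist_force: [0.1, -1.6, -1.0]
opening: 0.383
```

```bash
python3 -c "
from h import *
s,R=st()
w=env.snapshot('side');save(w,'s13')
s,R=st()
w=env.snapshot('wrist');save(w,'w13')
s,R=st()
a=cv2.imread('pics/s13.png')
cv2.imwrite('pics/s13z.png',cv2.resize(a[190:250,230:300],None,fx=8,fy=8,interpolation=cv2.INTER_CUBIC))
"
```

```text
t 31.05 p [0.5923 0.1235 0.0817] toolx [-0.006 -0.002 -1.   ] jaw yaw deg -92.88 q1,q6 [0.203 1.825] F [ 0.1 -1.6 -1. ] M [-0.266  0.108  0.022] op 35.3
t 31.1 p [0.5923 0.1235 0.0817] toolx [-0.006 -0.002 -1.   ] jaw yaw deg -92.88 q1,q6 [0.203 1.825] F [ 0.7 -1.4 -1.1] M [-0.263  0.093 -0.007] op 35.2
t 31.15 p [0.5923 0.1235 0.0817] toolx [-0.006 -0.002 -1.   ] jaw yaw deg -92.88 q1,q6 [0.203 1.824] F [ 0.3 -0.7 -1.5] M [-0.291  0.037 -0.02 ] op 35.1
```

View pics/s13z.png

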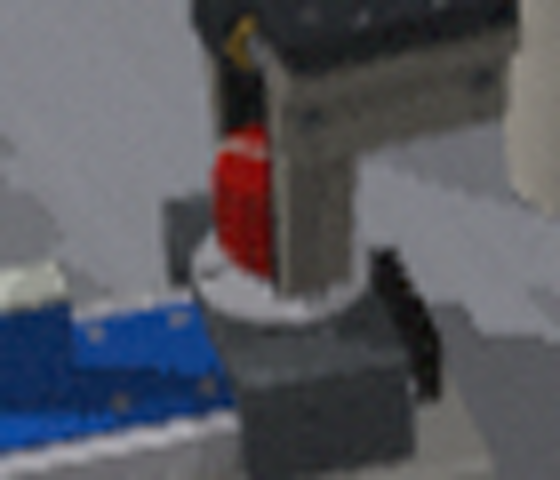

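View pics/w13.png

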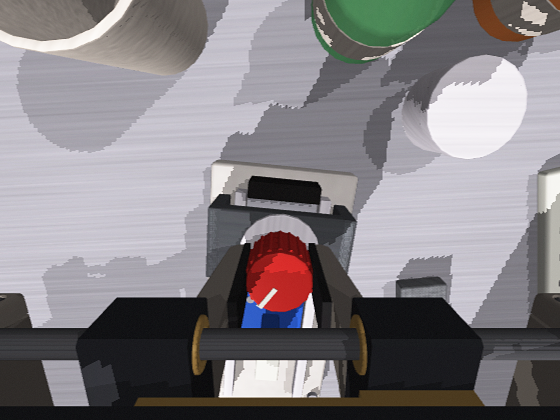

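Call:
carry_out:
  moves:
    - {"dx":0,"dy":0,"dz":0,"ax":0,"ay":0,"az":0}
    - {"dx":0,"dy":0,"dz":0,"ax":0,"ay":0,"az":0}
    - {"dx":0,"dy":0,"dz":0,"ax":0,"ay":0,"az":0}
    - {"dx":0,"dy":0,"dz":0,"ax":0,"ay":0,"az":0}
    - {"dx":0,"dy":0,"dz":0,"ax":0,"ay":0,"az":0}
    - {"dx":0,"dy":0,"dz":0.2,"ax":0,"ay":0,"az":0}
    - {"dx":0,"dy":0,"dz":0.4,"ax":0,"ay":0,"az":0}
    - {"dx":0,"dy":0,"dz":0.5,"ax":0,"ay":0,"az":0}
  claw: 60

```text
time: 31.95
eef_pos: [0.5886, 0.1236, 0.1668]
tcp_rot: [-0.701, 0.019, 0.712, 0.017]
wrist_force: [0.6, 0.1, -0.3]
opening: 0.653
```

Call:
carry_out:
  moves:
    - {"dx":-0.2,"dy":0,"dz":0.4,"ax":0,"ay":0,"az":0}
    - {"dx":-0.4,"dy":0,"dz":0.2,"ax":0,"ay":0,"az":0}
    - {"dx":-0.5,"dy":0,"dz":0,"ax":0,"ay":0,"az":0}
    - {"dx":-0.5,"dy":0,"dz":0,"ax":0,"ay":0,"az":0}
    - {"dx":-0.5,"dy":0,"dz":0,"ax":0,"ay":0,"az":0}
    - {"dx":-0.3,"dy":0,"dz":0,"ax":0,"ay":0,"az":0}
    - {"dx":0,"dy":0,"dz":0,"ax":0,"ay":0,"az":0}
    - {"dx":0,"dy":0,"dz":0,"ax":0,"ay":0,"az":0}

```text
time: 32.75
eef_pos: [0.3943, 0.1241, 0.2236]
tcp_rot: [-0.706, 0.017, 0.707, 0.018]
wrist_force: [0.3, -0.3, -0.1]
opening: 0.655
```

```bash
python3 -c "
from h import *
s,R=st()
for v in ['side','top','wrist']:
    w=env.snapshot(v);save(w,v+'14')
    if v!='wrist':
        o=tips(w,['knob_mark','collar','knob_mid']);print(v,o)
a=cv2.imread('pics/side14.png')
cv2.imwrite('pics/s14z.png',cv2.resize(a[180:270,180:310],None,fx=6,fy=6,interpolation=cv2.INTER_CUBIC))
a=cv2.imread('pics/top14.png')
cv2.imwrite('pics/t14z.png',cv2.resize(a[175:295,240:315],None,fx=5,fy=5,interpolation=cv2.INTER_CUBIC))
"
```

```text
t 32.75 p [0.3943 0.1241 0.2236] toolx [-0.002  0.002 -1.   ] jaw yaw deg -92.89 q1,q6 [0.3  1.92] F [ 0.3 -0.3 -0.1] M [ 0.015  0.085 -0.024] op 60.3
side {'knob_mark': [([257.9, 207.9], 0.83)], 'collar': [([265.3, 224.9], 0.84)], 'knob_mid': [([262.9, 214.2], 0.78)]}
top {'knob_mark': [([276.9, 212.0], 0.5)], 'collar': [([283.4, 204.8], 0.64)], 'knob_mid': [([283.0, 204.7], 0.76)]}
```

View pics/s14z.png

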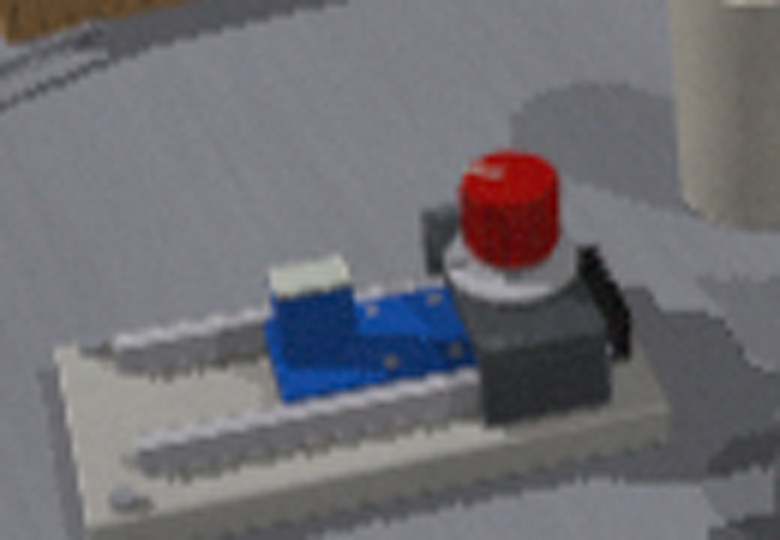

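View pics/t14z.png

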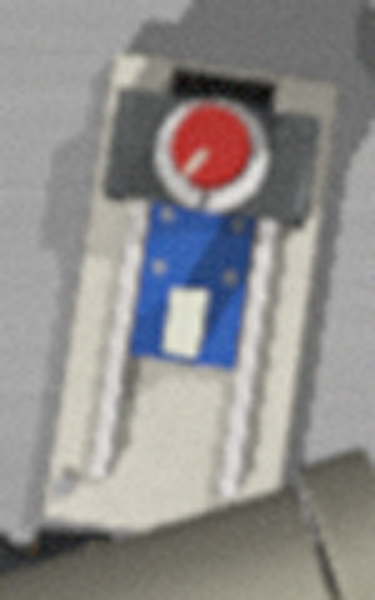

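View pics/wrist14.png

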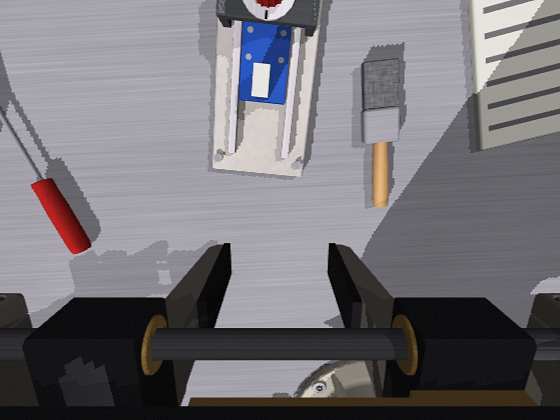

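```bash
python3 -c "
from h import *
np.set_printoptions(precision=4,suppress=True)
w=env.snapshot('wrist');save(w,'w15')
u=np.array([.9893,-.1461]);n=np.array([.1461,.9893])
o=tips(w,['tab','cart_base'])
for k,z in (('tab',.06),('cart_base',.02)):
  for q in o[k]: P=atz(w,q[0],z)[:2];print(k,q,P@u,P@n)
a=cv2.imread('pics/w15.png')
cv2.imwrite('pics/w15z.png',cv2.resize(a[0:185,200:335],None,fx=3.2,fy=3.2,interpolation=cv2.INTER_CUBIC))
f=lambda x,y,z:atz(w,(x,y),z)[:2]
import pickle;pickle.dump(w,open('p15.pkl','wb'))
"
```

```text
tab ([260.4, 80.4], 0.64) 0.49005258242099475 0.2095507376497127
cart_base ([266.4, 40.0], 0.65) 0.5351870920492489 0.2090300006305862
```

View pics/w15z.png

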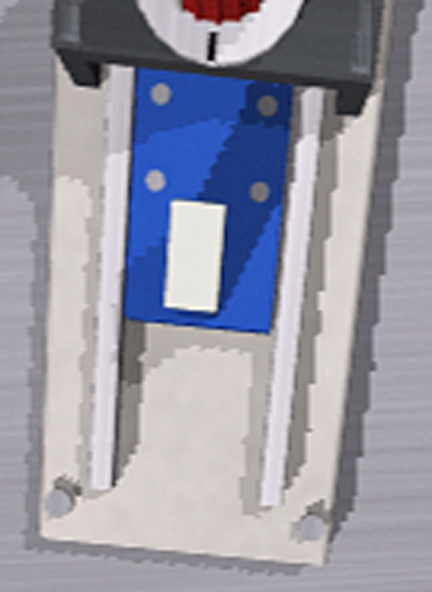

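```bash
python3 -c "
from h import *
import pickle
w=pickle.load(open('p15.pkl','rb'))
u=np.array([.9893,-.1461])
f=lambda x,y,z:atz(w,((x+.5)/3.2-.5+200,(y+.5)/3.2-.5),z)[:2]@u
r=(f(127,318,.036)+f(270,333,.036))/2;g=(f(103,488,.034)+f(272,505,.034))/2;b=(f(41,536,.02)+f(324,564,.02))/2
print(r,g,b,'rear head x',(r-g)*1000-102,(r-b)*1000-125)
env.sign_off();print(env.state()['time'])
"
```

```text
0.4721041338141956 0.4146184531023559 0.39301720416441943 rear head x -44.514319288160316 -45.91307035022385
the job is handed in; nothing more can be done
the job is handed in; nothing more can be done
```

The cartridge is in the channel against the rubber stop, the knob has clicked once at its set torque, and the job is handed in, at about 33 s on the robot's clock.

- **Cartridge:** I took it by the tab, laid it in the open end blade first and slid it in, with the last few millimetres at about 10 mm/s. It stopped dead under a push of about 7–8 N.
- **Seating check:** After releasing the tab I measured the rear edge at head x = -44.3 mm against the guide ends; -44.0 mm would be home. After tightening, the same measure gave -44.5 mm. Against the base edge it gave -45.9 mm, so the two references disagree by about 1.4 mm. I put that down to camera error, because the push force and the guide-end figures both say home.
- **Knob:** It turned clockwise with the collar for about 2.6 rad. The moment then rose to 0.37 N m and fell suddenly to about zero. I turned on a little to seat it in the notch, and let go.
- **Click check:** In the last top picture the white line stands roughly 35° past the black line. One click is 30° and two are 60°, so that is one click. The collar stayed at its stop when I let go.
- **Surroundings:** I moved nothing else. The pictures I looked at closely show the brush, driver and cup in place. I did not measure the bottles and tin again at the end.

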